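Lift the lacquered disc onto the drying rack

TASK

Move the freshly lacquered wooden disc from the finishing board to the drying rack without touching it with the fingers: first clear the sanding block off the rack onto the black mat, then slide the spatula under the disc, lift it, carry it level and gently, and leave it lying flat and centred across both rails of the rack. Finally lay the spatula flat back on the mat, with the sanding block lying flat on it too, and leave everything else on the bench where it stands.

Things in the scene. Friction and masses are not known exactly. Their poses are not given: they have to be found in the camera images.
- disc: freshly lacquered round brown wooden disc, 128 mm dia x 14 mm thick, 80 to 150 g, flat on the finishing board. Origin: centre of its underside, z up. Underside: flat foot 110 dia, from which a bevel rises 6 to the rim.
- spatula: steel spatula, red handle, 200 g, lying blade-flat. Blade 108 (x) x 56 (y) x 2.5 mm; the front 25 taper to an edge under 1. Origin: centre of the blade's underside; x points away from the handle (tip at x +54), z up. From the blade's rear (x -54) a neck rises steeply to a level handle 22 wide, 22 high, x -72 to -164, centre line 45 above the blade's underside, overhanging.
- spatula_grip (a point): point in the spatula's handle, on its centre line, 96 mm behind the blade's centre and 45 mm above the blade's underside: a good place to pinch it from above, fingers closing along the spatula's y
- board: fixed plywood finishing board 200 x 200 mm, top 12 mm above the bench. Dark lip 15 wide, 16 high above the top, along the far (+x) edge and both y sides; no lip at -x. Origin: centre of underside, at bench level; inner face of far lip at x +85, of side lips at y +-85. The disc can be pushed against the far lip.
- rack: fixed drying rack: two parallel green rails with cork tops on a dark base plate 150 x 130 x 10 mm. Rails 130 long (x), 30 wide, tops 60 above the bench; the gap between them is 70 wide (y -35 to +35), open at both ends and down to the base plate, so the spatula's blade can sink between them. Origin: centre, bench level.
- rack_seat (a point): point midway between the rails, at mid-length, level with the rails' tops (60 mm above the bench); axes as the rack's
- mat: fixed black rubber mat, 260 (x) x 200 (y) x 3 mm. Origin: centre of its underside at bench level. The spatula lies along its x on one half of it; the other half is free.
- block: blue sanding block with cork sole, 130 (x) x 45 (y) x 40 (z) mm, 150 g, at first lying across both rails of the rack. Origin: centre of its underside.
- jar: bystander, to be left alone: amber glass jar with steel lid, 72 dia x 110 high (mm). Origin: centre of its underside.
- bowl: bystander, to be left alone: pale wooden bowl, 120 dia x 55 high (mm). Origin: centre of its underside.
- cup: bystander, to be left alone: pale wooden cup, 60 dia x 60 high (mm). Origin: centre of its underside.
- finial: bystander, to be left alone: turned pale wooden finial standing upright, 56 dia x 88 high (mm). Origin: centre of its underside.
- glue: bystander, to be left alone: yellow glue bottle with red cap, 64 dia x 170 high (mm). Origin: centre of its underside.
- blank: bystander, to be left alone: wooden turning blank, 150 x 60 x 60 lying flat, long along its x (mm). Origin: centre of its underside.

How it is judged (in metres and radians):
On the way, in this order (a step that is already met when the one before it is completed fails the run):
1. the disc lies on the spatula's blade, lifted clear of the finishing board (x of disc in the frame of spatula between -0.03 and 0.06 m and y of disc in the frame of spatula between -0.03 and 0.03 m and z of disc in the frame of spatula between -0.002 and 0.008 m and height (world z) of disc above 0.05 m and contact force between disc and board below 0.01 N and contact force between disc and spatula above 0.2 N and angle between disc's own z axis and vertical below 0.3 rad), for 0.3 s.
2. the disc rests flat and centred on both rails of the rack, free of the spatula (x of disc in the frame of rack_seat between -0.03 and 0.03 m and y of disc in the frame of rack_seat between -0.015 and 0.015 m and z of disc in the frame of rack_seat between -0.003 and 0.004 m and angle between disc's own z axis and vertical below 0.05 rad and contact force between disc and spatula below 0.01 N), for 0.2 s.
At the end, for the whole second after the job is handed in: The disc lies flat on both rails, its centre within 30 mm along and 15 mm across of the rack's middle; the spatula (its blade's centre) and the sanding block (its centre) lie flat on the mat, within 115 mm along and 90 mm across of the mat's centre; all three at rest (all of step 2 and x of spatula in the frame of mat between -0.115 and 0.115 m and y of spatula in the frame of mat between -0.09 and 0.09 m and z of spatula in the frame of mat between 0 and 0.008 m and angle between each of spatula, block's own z axis and vertical below 0.06 rad and x of block in the frame of mat between -0.115 and 0.115 m and y of block in the frame of mat between -0.09 and 0.09 m and z of block in the frame of mat between 0 and 0.008 m and linear speed of each of disc, spatula, block below 0.02 m/s); the robot touches nothing.
It fails at once if the fingers or the arm touch the wet disc (contact force between any of the fingers, the arm and disc above 0.3 N).
It fails at once if the disc is tipped by more than 30 degrees (angle between disc's own z axis and vertical above 0.52 rad).
It fails at once if the disc is dropped or flung (faster than 1 m/s) (linear speed of disc above 1 m/s).
It fails at once if the disc falls or is set down anywhere but on board, blade or rack (below board level) (height (world z) of disc below 0.006 m).
It fails at once if a bystander is moved by more than 25 mm or knocked over (distance of any of jar, bowl, cup, finial, glue, blank from where it was at the start of the episode above 0.025 m or angle between any of jar, bowl, cup, finial, glue, blank's own z axis and vertical above 0.5 rad).
It also fails if it takes over 72 s, if anything falls off the work surface, if the arm or the gripper's body presses on something with over 40 N, if the wrist force passes 120 N, or if a joint passes its speed limit or range.

ROBOT

A 6-joint arm with a two-finger parallel gripper is mounted at the origin on the work surface. World frame = base frame: x ahead of the robot, y to its left, z up, the work surface at z = 0. Lengths are in mm, angles in rad, forces in N, time in s.
With the tool pointing down it reaches from about 350 to 850 mm from the base axis. Payload 8.1 kg.
Tool frame: the origin (TCP) lies midway between the tips of the shut fingers; the grasp point (between the pads) lies 19 mm behind it; y points along the fingers, x is the direction in which the jaws open and shut, and the axes are right-handed (so a half turn about y gives the same grasp; the last joint's range is limited). The gripper opens to 85 mm and grips with 20 to 120 N. Pads are 22 mm wide; open, the fingers measure 114 mm over their backs; the gripper's body (76 mm by 85 mm) begins 54 mm behind the grasp point. The pads swing forward as they close: fully open they stand 13 mm farther back than shut.
Start: joints at [1.166, 0.13, 1.488, -0, 1.523, -0.085], TCP at [188.604, 569.591, 231.292] pointing down, gripper open.
Joint ranges: [-2.96, 2.96], [-0.89, 2.26], [0.02, 2.5], [-1.34, 4.48], [0, 2.73], [-2.66, 2.66]. Speed limits (rad/s): [2.39, 2.39, 2.79, 3.14, 3.14, 3.14].

INTERFACE

Orientations are given as a unit quaternion [x, y, z, w].
In Python, from bench import sense, camera, camera_info, close_job, spot_in gives the robot as it stands.
- The arm moves only by the tool send_rows, never from a script. Its arguments are lists of equal length, an entry for each row: "jaw": the finger opening in m, from 0 to 0.0854; "translation": the shift along the tool's x, y, z in m, a list of three; "delta_rot": the turn, a rotation vector about the tool's x, y, z in degrees, a list of three. In form: {"jaw": [jaw, ...], "translation": [[dx, dy, dz], ...], "delta_rot": [[wx, wy, wz], ...]}. A call has 1 to 10 rows; each row is the pose to reach, as a shift and turn from the pose commanded when the call began, along the tool's axes at that moment; what a row does not reach only later rows make up. A row lasts 1/12 s, in which the tool goes at most 41.7 mm and 7.16 degrees, less where a joint would pass 70% of its speed; a pose out of reach is approached as far as the arm can. A call with a gripper value outside its range is refused whole. The fingers move at their own pace and stop on an object; the grip force is fixed at half the most. Time passes only in rows, so rows that repeat a pose let the fingers close. It gives the time, the measured TCP pose, the force and the opening at its end, in the units of the state.
- sense(): the state, without advancing time (a new reading comes with each control period).
- camera(name): name is "scene" or "top"; returns the picture (480x640x3 uint8, red, green, blue); there is no depth.
- camera_info(name): a dict with "K" (3x3 intrinsics, pixels), "D" ([k1, k2, p1, p2, k3] as OpenCV has them; the pictures are not rectified), "cam_to_world" (4x4, takes a point from camera to world coordinates). Camera axes: x right, y up, looking along -z (the intrinsics and any distortion apply to the point x, -y, -z); pixel columns grow to the right and rows downward; lengths in mm; the calibration is good to about 2 mm. A picture is of the moment at which its call begins. camera_info takes no time and is no camera call.
- close_job(): hands the job in, once; it reports no verdict.
Trained networks look in the newest picture that a camera, given by its name, has taken for a name from the list of things; names that differ only in an ending like _2 or _b are one class to them, and where a whole thing is asked for, a point or a joint stands for the part that bears it (a point fixed in the world has none). Each returns a list of dicts, best first, with "p" (0 to 1); they miss things now and then, are a little off and sometimes report something else, mostly with a low value. They report only what shows in the picture. A call takes as long as a camera call.
- spot_in(camera, thing): "location" ([x, y, z] in mm, in world coordinates, good to about 4 mm: the middle of the surface that is visible of it).
The state is a dict: "clock": time; "joints": joint angles; "qvel": joint speeds; "joint_torque": joint torques, N m; "eef_pos": TCP position; "tcp_rot": TCP orientation; "force": force on the tool from outside, world axes, zero at the start; "ft_torque": the same for the moment, N m; "opening": finger opening in mm.
Only numpy, scipy, OpenCV 4.12 (cv2) and the standard library are available. Lean on these libraries where they do the work, as an engineer would, in place of code of your own. Each camera call takes 0.05 s, during which the arm holds its last target.

## Working session

There is one attempt and no reset: what is moved stays moved. The work goes in short steps, Python scripts to look and compute and a tool call to move; the robot and the scene stay as the last step left them, time stands still between calls to the robot, and variables do not carry over. Pictures are saved under pics/ and viewed, and the job is handed in when it is done.

Besides the shell and the picture viewer there is one more tool, called after "Call:" as a command line: name --argument value ..., lists and objects as JSON in quotes. send_rows: Moves the arm, as the interface text tells. Its arguments: {"type":"object","properties":{"jaw":{"type":"array","items":{"type":"number"}},"translation":{"type":"array","items":{"type":"array","items":{"type":"number"}}},"delta_rot":{"type":"array","items":{"type":"array","items":{"type":"number"}}}},"required":["jaw","translation","delta_rot"]}

```bash
mkdir -p pics; ls; python3 - <<'E'
from bench import *
import cv2,numpy as np
for n in ("scene","top"):
    im=camera(n); cv2.imwrite(f"pics/{n}0.png",im[:,:,::-1])
    i=camera_info(n); print(n,np.round(np.array(i["K"]),1).tolist(),i["D"],np.round(np.array(i["cam_to_world"]),3).tolist())
print(sense())
for n in ("top","scene"):
  for t in ("disc","spatula","spatula_grip","board","rack","mat","block","jar","bowl","cup","finial","glue","blank"):
    r=spot_in(n,t); print(n,t,[(np.round(x["location"]).tolist(),round(x["p"],2)) for x in r[:2]])
print(sense()["clock"])
E
```

```text
pics
scene [[527.7, 0.0, 321.7], [0.0, 527.7, 241.0], [0.0, 0.0, 1.0]] [-0.05485077  0.          0.          0.          0.        ] [[-0.302, -0.576, 0.759, 1562.991], [0.953, -0.173, 0.248, 326.885], [-0.011, 0.799, 0.602, 884.225], [0.0, 0.0, 0.0, 1.0]]
top [[438.1, 0.0, 308.5], [0.0, 438.1, 241.8], [0.0, 0.0, 1.0]] [-0.00396473  0.          0.          0.          0.        ] [[0.006, 0.982, -0.189, 288.199], [-1.0, 0.009, 0.013, 1.987], [0.014, 0.189, 0.982, 1468.577], [0.0, 0.0, 0.0, 1.0]]
{'clock': 0.1, 'joints': array([ 1.16556691e+00,  1.31099629e-01,  1.48918782e+00, -3.98383666e-05,
        1.52297548e+00, -8.53777274e-02]), 'qvel': array([ 0.00109755, -0.00050396, -0.00164937,  0.00018689, -0.00042872,
       -0.00102265]), 'joint_torque': array([ 1.76002450e-03, -5.70941234e+01, -5.01946807e+01, -1.25904480e-04,
        7.84348988e-03, -1.94425587e-05]), 'eef_pos': array([188.43960292, 569.11944259, 230.33138773]), 'tcp_rot': array([ 0.57355717,  0.41349822, -0.4144967 , -0.57292572]), 'force': array([ 0.2219091 , -0.60475748, -0.7874142 ]), 'ft_torque': array([ 0.006253
[... 523 characters left out ...]
95)]
top blank [([545.0, -554.0, 58.0], 0.83)]
scene disc [([504.0, 336.0, 28.0], 0.81), ([515.0, -298.0, 98.0], 0.72)]
scene spatula [([709.0, 49.0, 7.0], 0.89)]
scene spatula_grip [([707.0, 49.0, 5.0], 0.79)]
scene board [([562.0, 321.0, 12.0], 0.62)]
scene rack [([553.0, -301.0, 34.0], 0.92)]
scene mat [([675.0, -17.0, 3.0], 0.93)]
scene block [([512.0, -301.0, 96.0], 0.74)]
scene jar []
scene bowl [([748.0, -307.0, 34.0], 0.92)]
scene cup [([408.0, 140.0, 41.0], 0.86), ([710.0, 50.0, 4.0], 0.2)]
scene finial [([392.0, -142.0, 36.0], 0.75)]
scene glue [([593.0, 538.0, 85.0], 0.7), ([553.0, -300.0, 30.0], 0.35)]
scene blank [([570.0, -539.0, 52.0], 0.93), ([560.0, -302.0, 28.0], 0.73)]
1.4
```

View pics/top0.png

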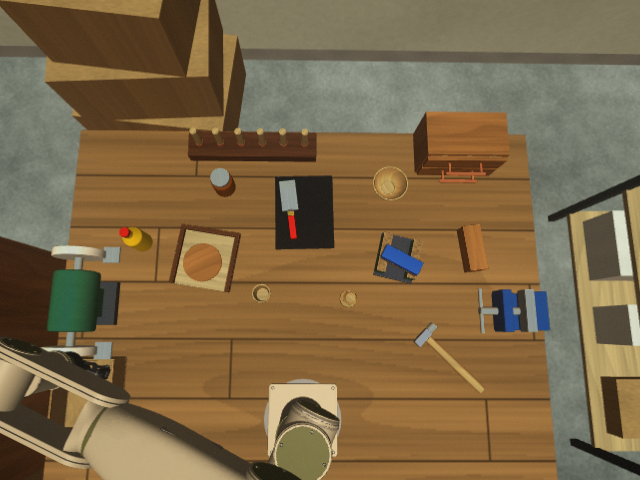

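View pics/scene0.png

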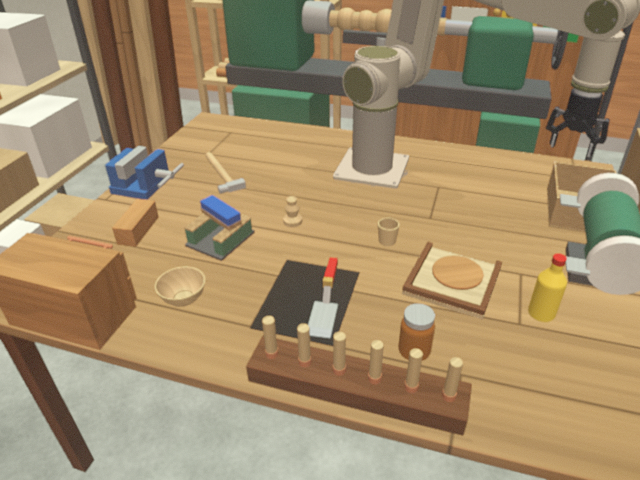

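```bash
python3 - <<'E'
import cv2
t=cv2.imread("pics/top0.png");s=cv2.imread("pics/scene0.png")
def c(im,x,y,w,h,f,n):
    cv2.imwrite(n,cv2.resize(im[y:y+h,x:x+w],None,fx=f,fy=f,interpolation=cv2.INTER_CUBIC))
a=cv2.resize(t[215:300,160:250],(398,376),interpolation=3);
c(t,160,215,90,85,7,"pics/tb.png");c(t,365,225,70,65,9,"pics/tr.png");c(t,265,165,80,90,6.6,"pics/tm.png")
c(s,395,230,115,85,6.5,"pics/sb.png");c(s,175,185,90,80,7,"pics/sr.png");c(s,245,245,125,100,6,"pics/sm.png")
E
```

```text
(no output)
```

View pics/tb.png

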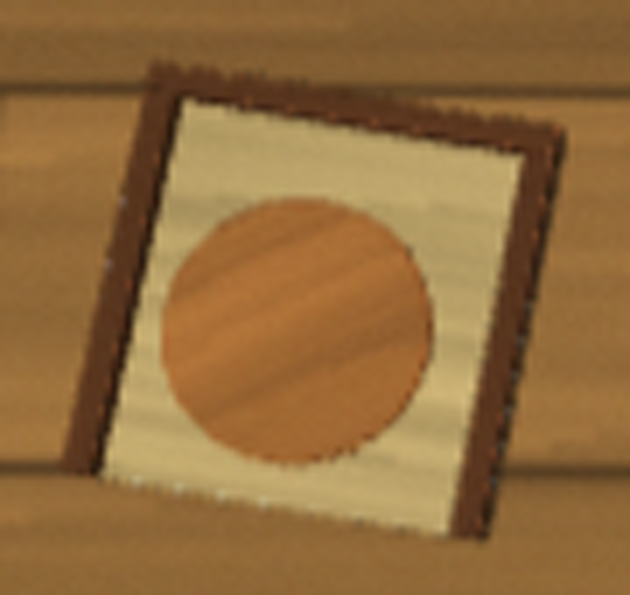

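View pics/tr.png

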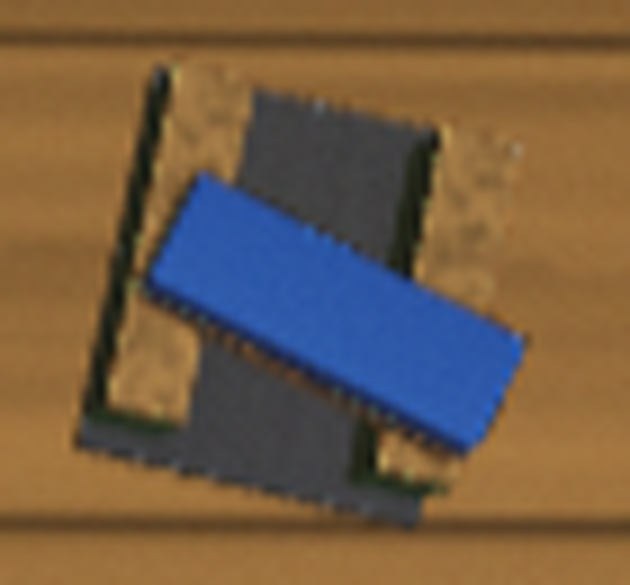

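View pics/tm.png

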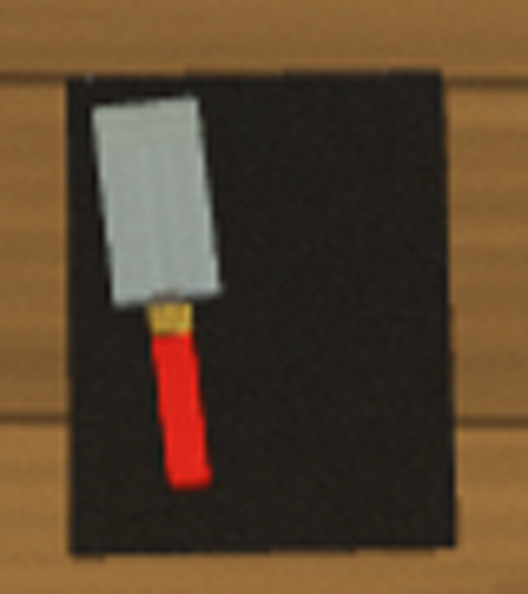

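View pics/sb.png

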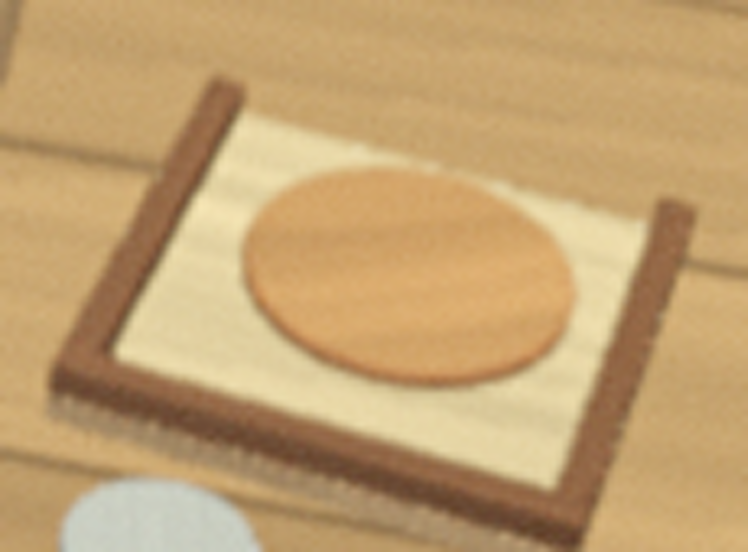

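View pics/sr.png

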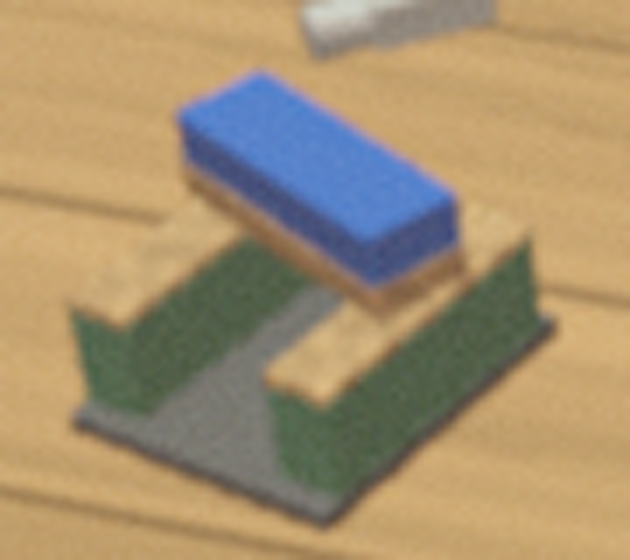

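View pics/sm.png

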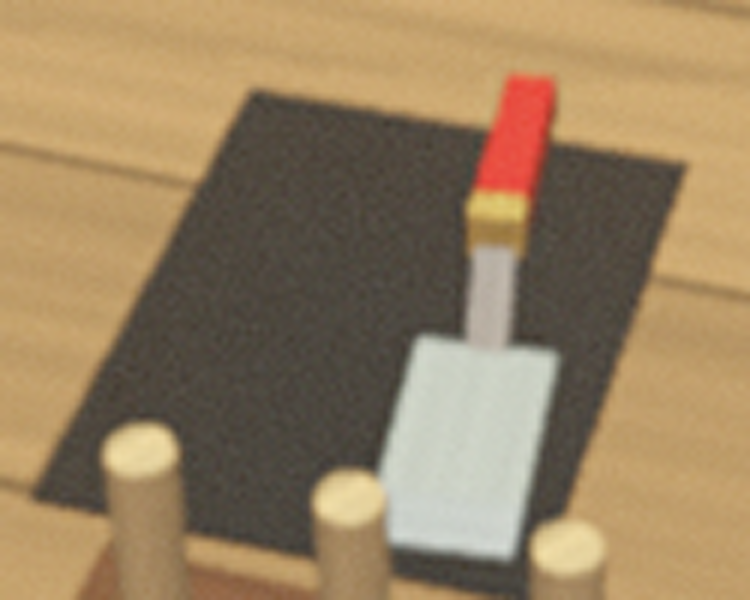

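```bash
cat > h.py <<'E'
import numpy as np,cv2
from scipy.optimize import least_squares
from scipy.spatial.transform import Rotation as R
from bench import *
INFO={n:camera_info(n) for n in("top","scene")}
def proj(n,P):
    i=INFO[n];M=np.linalg.inv(np.array(i["cam_to_world"]));P=np.atleast_2d(P)
    c=P@M[:3,:3].T+M[:3,3]; c=c*[1,-1,-1]
    return cv2.projectPoints(c.reshape(-1,1,3),np.zeros(3),np.zeros(3),np.array(i["K"]),np.array(i["D"]).ravel())[0].reshape(-1,2)
def world(p,L):
    L=np.atleast_2d(np.array(L,float));c,s=np.cos(p[2]),np.sin(p[2])
    return np.c_[p[0]+c*L[:,0]-s*L[:,1],p[1]+s*L[:,0]+c*L[:,1],L[:,2]]
def fit(data,p0,cams=("top","scene")):
    def r(p): return np.concatenate([(proj(n,world(p,[l for l,_ in data[n]]))-np.array([q for _,q in data[n]])).ravel() for n in cams])
    s=least_squares(r,p0,loss="soft_l1",x_scale=[10,10,.1]);return s.x,r(s.x)
def cr(o,f,lst): return [(l,((q[0]+.5)/f-.5+o[0],(q[1]+.5)/f-.5+o[1])) for l,q in lst]
E
cat > f.py <<'E'
from h import *
D={}
D["board"]=({"top":cr((160,215),7,[((100,100,28),(152,68)),((100,-100,28),(565,130)),((-100,100,28),(65,470)),((-100,-100,28),(487,538)),((-100,85,12),(100,478)),((-100,-85,12),(450,535))]),
"scene":cr((395,230),6.5,[((100,100,28),(583,525)),((100,-100,28),(55,365)),((-100,-100,28),(215,78)),((-100,-85,28),(243,88)),((-100,100,28),(695,208)),((-100,85,28),(655,200))])},(520,320,-.2))
D["rack"]=({"top":cr((365,225),9,[((65,65,60),(170,68)),((65,35,60),(250,90)),((65,-35,60),(440,130)),((65,-65,60),(520,150)),((-65,65,60),(110,400)),((-65,35,60),(187,425)),((-65,-35,60),(378,470)),((-65,-65,60),(448,487)),((-75,65,10),(78,440)),((-75,-65,10),(418,525))]),
"scene":cr((175,185),7,[((65,35,60),(268,378)),((65,65,60),(322,402)),((65,-65,60),(72,308)),((65,-35,60),(125,325)),((-65,65,60),(530,235)),((75,65,10),(330,520)),((75,-65,10),(78,415)),((-75,65,10),(553,325))])},(520,-300,-.2))
D["block"]=({"top":cr((365,225),9,[((-65,22.5,100),(205,172)),((65,22.5,100),(527,342)),((65,-22.5,100),(470,450)),((-65,-22.5,100),(148,282))]),
"scene":cr((175,185),7,[((-65,22.5,100),(372,240)),((-65,-22.5,100),(458,198)),((65,22.5,100),(180,115)),((65,-22.5,100),(258,72))])},(500,-300,-2))
D["mat"]=({"top":cr((265,165),6.6,[((130,100,3),(68,78)),((130,-100,3),(442,73)),((-130,-100,3),(455,545)),((-130,100,3),(70,555))]),
"scene":cr((245,245),6,[((-130,-100,3),(250,92)),((-130,100,3),(685,163)),((130,-100,3),(35,495))])},(666,-16,0))
D["spatula"]=({"top":cr((265,165),6.6,[((54,28,4),(93,108)),((54,-28,4),(197,97)),((-54,-28,5.5),(220,290)),((-54,28,5.5),(114,306)),((-164,11,59),(172,488)),((-164,-11,59),(210,482))]),
"scene":cr((245,245),6,[((54,-28,4),(385,540)),((54,28,4),(515,557)),((-54,-28,5.5),(415,337)),((-54,28,5.5),(557,350)),((-164,-11,59),(510,75)),((-164,11,59),(555,78))])},(710,48,0))
for k,(d,p0) in D.items():
    for cams in (("top",),("scene",),("top","scene")):
        p,r=fit(d,p0,cams);print(k,cams,p.round(3),"rms",(r**2).mean()**.5,np.abs(r).max().round(2))
# disc extents
th=np.linspace(0,2*np.pi,200)
def ext(n,x,y):
    P=np.concatenate([np.c_[x+64*np.cos(th),y+64*np.sin(th),0*th+z] for z in (18,26)]);q=proj(n,P);return np.r_[q.min(0),q.max(0)]
def px(o,f,e): return (np.array(e)+.5)/f-.5+np.array(list(o)*2)
E={"top":px((160,215),7,(161,197,433,465)),"scene":px((395,230),6.5,(242,165,575,385))}
for cams in (("top",),("scene",),("top","scene")):
    s=least_squares(lambda p:np.concatenate([ext(n,*p)-E[n] for n in cams]),(500,340));print("disc",cams,s.x.round(1),s.fun.round(2))
E
python3 f.py
```

```text
board ('top',) [ 5.11664e+02  3.27715e+02 -1.54000e-01] rms 0.5339788607467604 1.02
board ('scene',) [ 5.15933e+02  3.29076e+02 -1.53000e-01] rms 0.5838196515712845 1.09
board ('top', 'scene') [ 5.13272e+02  3.28647e+02 -1.53000e-01] rms 0.7108546401969517 1.47
rack ('top',) [ 5.18441e+02 -3.13299e+02 -2.24000e-01] rms 0.5488477767411991 1.07
rack ('scene',) [ 5.25161e+02 -3.09767e+02 -2.27000e-01] rms 0.7001750341939408 1.45
rack ('top', 'scene') [ 5.20358e+02 -3.12743e+02 -2.21000e-01] rms 0.8999930200944067 1.86
block ('top',) [ 498.849 -312.197   -2.059] rms 0.4251923626628213 0.61
block ('scene',) [ 505.412 -309.636   -2.042] rms 0.6954579079766899 1.47
block ('top', 'scene') [ 500.499 -311.742   -2.054] rms 0.8275852111726998 1.37
mat ('top',) [ 6.77763e+02 -1.00000e-02  2.50000e-02] rms 0.42800646008811566 0.79
mat ('scene',) [6.80167e+02 1.88900e+00 3.70000e-02] rms 0.7576991202123264 1.03
mat ('top', 'scene') [6.78715e+02 5.35000e-01 3.10000e-02] rms 0.6859338073803373 1.5
spatula ('top',) [7.3561e+02 5.4532e+01 1.2900e-01] rms 0.26830559426319905 0.53
spatula ('scene',) [7.38016e+02 5.68310e+01 1.42000e-01] rms 0.9141460529996586 2.49
spatula ('top', 'scene') [7.36715e+02 5.57940e+01 1.37000e-01] rms 0.7807877868459375 2.84
disc ('top',) [496.6 336.7] [-0.17 -0.11  0.17  0.1 ]
disc ('scene',) [497.1 337.3] [-0.39 -0.82  0.39  0.66]
disc ('top', 'scene') [496.8 337.1] [-0.28 -0.18  0.06  0.03 -0.45 -0.89  0.31  0.56]
```

```bash
cat >> f.py <<'E'
print("BA")
keys=list(D);sg=0.6
def unpack(v):
    for j,n in enumerate(("top","scene")):
        M=np.array(BASE[n]);d=v[6*j:6*j+6]
        M2=M.copy();M2[:3,:3]=R.from_rotvec(d[3:]).as_matrix()@M[:3,:3];M2[:3,3]+=d[:3];INFO[n]["cam_to_world"]=M2
BASE={n:np.array(INFO[n]["cam_to_world"]) for n in INFO}
def res(v):
    unpack(v);o=[v[:12]/np.tile([2,2,2,.002,.002,.002],2)]
    for k,key in enumerate(keys):
        p=v[12+3*k:15+3*k]
        for n in ("top","scene"):
            d=D[key][0][n];o.append((proj(n,world(p,[l for l,_ in d]))-np.array([q for _,q in d])).ravel()/sg)
    for n in E:o.append((ext(n,*v[-2:])-E[n])/sg)
    return np.concatenate(o)
v0=np.r_[np.zeros(12),np.concatenate([np.array(D[k][1],float) for k in keys]),500,340]
s=least_squares(res,v0,loss="soft_l1",x_scale=np.r_[np.tile([1,1,1,.001,.001,.001],2),np.tile([5,5,.05],5),5,5])
print(s.x[:12].round(4),(s.fun[12:]**2).mean()**.5*sg)
C=np.linalg.pinv(s.jac.T@s.jac);sd=np.sqrt(np.diag(C))
for k,key in enumerate(keys):print(key,s.x[12+3*k:15+3*k].round(3),sd[12+3*k:15+3*k].round(3))
print("disc",s.x[-2:].round(1))
unpack(s.x);np.savez("cal.npz",**{n:INFO[n]["cam_to_world"] for n in INFO})
st=sense();print(R.from_quat(st["tcp_rot"]).as_matrix().round(3))
E
python3 f.py | sed -n '/BA/,$p'
```

```text
BA
[-1.3508e+00 -5.9700e-02  4.0650e+00 -4.0000e-04  1.8000e-03  1.3000e-03
  1.3509e+00  5.9700e-02  2.1084e+00 -1.3000e-03  2.9000e-03 -9.0000e-04] 0.5517987719560795
board [ 5.08015e+02  3.28793e+02 -1.54000e-01] [3.478 2.698 0.005]
rack [ 5.15928e+02 -3.14599e+02 -2.24000e-01] [3.362 2.908 0.008]
block [ 495.941 -313.776   -2.052] [3.417 3.001 0.013]
mat [ 6.74182e+02 -4.91000e-01  3.10000e-02] [3.406 2.746 0.006]
spatula [7.32182e+02 5.46630e+01 1.35000e-01] [3.185 2.584 0.007]
disc [491.9 337.2]
[[ 0.314 -0.    -0.949]
 [ 0.949 -0.     0.314]
 [-0.    -1.     0.   ]]
```

```bash
cat > go.py <<'E'
import sys,numpy as np
from scipy.spatial.transform import Rotation as R
from bench import sense
# usage: go.py x y z yawdeg [pitch deg nose-down about jaw axis]
def delta(t,yaw,pitch=0):
    s=sense();Rc=R.from_quat(s["tcp_rot"]).as_matrix();y=np.radians(yaw)
    X=np.array([np.cos(y),np.sin(y),0]);Y=np.array([0,0,-1.]);Rt=np.c_[X,Y,np.cross(X,Y)]
    if pitch: Rt=R.from_rotvec(X*np.radians(pitch)).as_matrix()@Rt
    d=Rc.T@(np.array(t)-s["eef_pos"])/1000;w=np.degrees(R.from_matrix(Rc.T@Rt).as_rotvec())
    return s,d,w
if __name__=="__main__":
    a=list(map(float,sys.argv[1:]));s,d,w=delta(a[:3],a[3],a[4] if len(a)>4 else 0)
    print("t",round(s["clock"],2),"eef",s["eef_pos"].round(1),"F",s["force"].round(1),"T",s["ft_torque"].round(2),"open",round(s["opening"],1),"j",s["joints"].round(2))
    print("trans",d.round(4).tolist(),"rot",w.round(2).tolist(),"rows>=",max(np.linalg.norm(d)/.0417,np.linalg.norm(w)/7.16).round(1))
E
python3 go.py 497 -313 180 -27.6
```

```text
t 1.4 eef [188.6 569.6 231.3] F [-0.9 -0.1 -0.5] T [ 0.04 -0.   -0.02] open 85.7 j [ 1.17  0.13  1.49  0.    1.52 -0.09]
trans [-0.7409, 0.0513, -0.5703] rot [0.0, 99.28, -0.0] rows>= 22.5
```

Call:
send_rows --jaw '[0.085,0.085,0.085,0.085,0.085,0.085,0.085,0.085,0.085,0.085]' --translation '[[-0.741,0.051,-0.57],[-0.741,0.051,-0.57],[-0.741,0.051,-0.57],[-0.741,0.051,-0.57],[-0.741,0.051,-0.57],[-0.741,0.051,-0.57],[-0.741,0.051,-0.57],[-0.741,0.051,-0.57],[-0.741,0.051,-0.57],[-0.741,0.051,-0.57]]' --delta_rot '[[0,99.3,0],[0,99.3,0],[0,99.3,0],[0,99.3,0],[0,99.3,0],[0,99.3,0],[0,99.3,0],[0,99.3,0],[0,99.3,0],[0,99.3,0]]'

```text
clock: 2.23
eef_pos: [325.9, 175.1, 208.8]
tcp_rot: [-0.707, 0.001, -0.002, 0.707]
force: [1.2, 0.4, 0.4]
opening: 85.3
```

```bash
python3 go.py 497 -313 180 -27.6
```

```text
t 2.23 eef [325.9 175.1 208.8] F [1.2 0.4 0.4] T [ 0.02 -0.01  0.01] open 85.3 j [ 0.35 -0.53  2.1  -0.    1.57  0.36]
trans [0.1732, 0.0288, -0.4873] rot [-0.04, 27.34, 0.07] rows>= 12.4
```

Call:
send_rows --jaw '[0.085,0.085,0.085,0.085,0.085,0.085,0.085,0.085,0.085,0.085]' --translation '[[0.173,0.029,-0.487],[0.173,0.029,-0.487],[0.173,0.029,-0.487],[0.173,0.029,-0.487],[0.173,0.029,-0.487],[0.173,0.029,-0.487],[0.173,0.029,-0.487],[0.173,0.029,-0.487],[0.173,0.029,-0.487],[0.173,0.029,-0.487]]' --delta_rot '[[0,27.3,0],[0,27.3,0],[0,27.3,0],[0,27.3,0],[0,27.3,0],[0,27.3,0],[0,27.3,0],[0,27.3,0],[0,27.3,0],[0,27.3,0]]'

```text
clock: 3.07
eef_pos: [465.7, -217.5, 185.2]
tcp_rot: [0.687, -0.166, 0.167, -0.687]
force: [0.6, 0.2, 0.4]
opening: 85.1
```

```bash
python3 go.py 497 -313 180 -27.6
```

```text
t 3.07 eef [ 465.7 -217.5  185.2] F [0.6 0.2 0.4] T [0.04 0.03 0.01] open 85.1 j [-0.54 -0.08  1.78  0.    1.43 -0.06]
trans [0.0716, 0.0053, -0.0706] rot [-0.0, 0.33, 0.04] rows>= 2.4
```

Call:
send_rows --jaw '[0.085,0.085,0.085,0.085]' --translation '[[0.036,0.0,-0.035],[0.07,0.0,-0.069],[0.07,0.005,-0.07],[0.07,0.005,-0.07]]' --delta_rot '[[0,0.3,0],[0,0.3,0],[0,0.3,0],[0,0.3,0]]'

```text
clock: 3.4
eef_pos: [495.4, -313.0, 179.0]
tcp_rot: [0.687, -0.17, 0.169, -0.686]
force: [0.5, -0.6, -0.4]
opening: 85.0
```

```bash
python3 go.py 497 -313 66 -27.6; python3 - <<'E'
from bench import *
import cv2
for n,(x,y,w,h) in {"top":(355,205,110,100),"scene":(160,60,150,210)}.items():
    im=camera(n)[:,:,::-1]; cv2.imwrite(f"pics/{n}1.png",cv2.resize(im[y:y+h,x:x+w],None,fx=5 if n=="top" else 2.8,fy=5 if n=="top" else 2.8,interpolation=cv2.INTER_CUBIC))
E
```

```text
t 3.4 eef [ 495.4 -313.   179. ] F [ 0.5 -0.6 -0.4] T [-0.03 -0.   -0.06] open 85.0 j [-0.65  0.12  1.59 -0.    1.43 -0.17]
trans [0.0015, 0.113, 0.0008] rot [0.04, -0.14, -0.04] rows>= 2.7
```

View pics/top1.png

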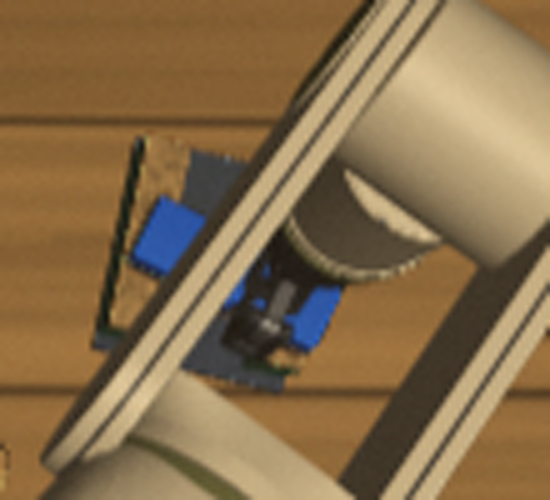

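View pics/scene1.png

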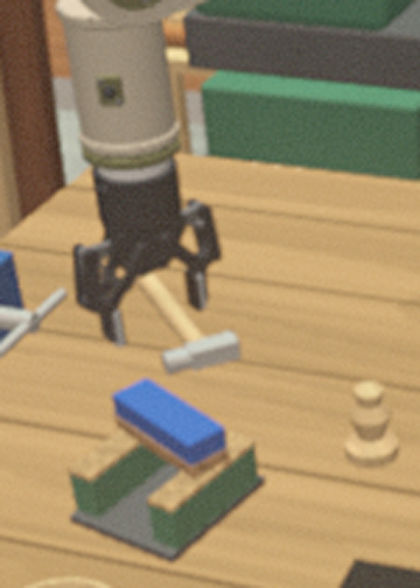

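```bash
python3 - <<'E'
from h import *
import h
s=sense();Rm=R.from_quat(s["tcp_rot"]).as_matrix();p=s["eef_pos"]
for lab in ("nom","BA"):
    if lab=="BA":
        z=np.load("cal.npz")
        for n in INFO: INFO[n]["cam_to_world"]=z[n]
    for n in ("scene","top"):
        for sx in (-1,1):
            for off in (-13,):
                for wz in (-11,11):
                    q=p+Rm[:,0]*sx*46+Rm[:,1]*off+Rm[:,2]*wz
                    o,f=((160,60),2.8) if n=="scene" else ((355,205),5)
                    print(lab,n,sx,wz,((proj(n,q)[0]-o)*f).round(0))
E
python3 - <<'E'
from bench import *
import cv2
im=camera("scene")[:,:,::-1]; cv2.imwrite("pics/s2.png",cv2.resize(im[120:200,180:250],None,fx=8,fy=7.5,interpolation=cv2.INTER_CUBIC))
E
```

```text
nom scene -1 -11 [191. 301.]
nom scene -1 11 [205. 309.]
nom scene 1 -11 [111. 336.]
nom scene 1 11 [125. 345.]
nom top -1 -11 [249. 330.]
nom top -1 11 [216. 313.]
nom top 1 -11 [316. 194.]
nom top 1 11 [282. 177.]
BA scene -1 -11 [191. 307.]
BA scene -1 11 [205. 315.]
BA scene 1 -11 [112. 343.]
BA scene 1 11 [125. 351.]
BA top -1 -11 [247. 325.]
BA top -1 11 [213. 308.]
BA top 1 -11 [313. 190.]
BA top 1 11 [280. 173.]
```

View pics/s2.png

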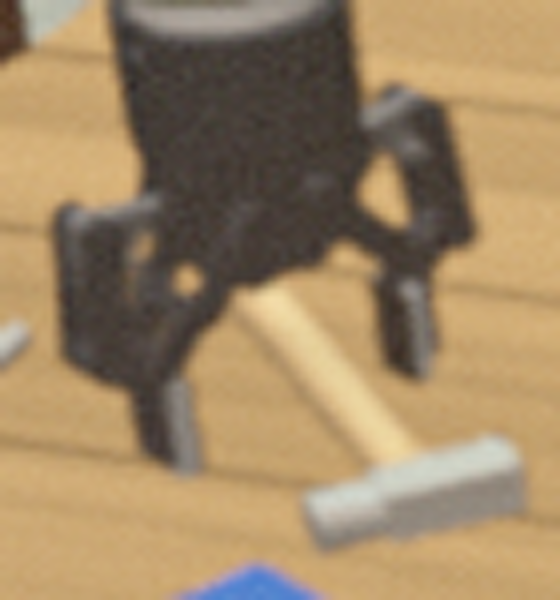

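```bash
python3 go.py 501 -311.5 66 -27.6
```

```text
t 3.55 eef [ 495.3 -308.9  179.9] F [-0.2  0.1  0.4] T [ 0.02 -0.   -0.01] open 85.0 j [-0.65  0.12  1.6   0.    1.43 -0.16]
trans [0.0063, 0.1139, 0.0003] rot [-0.03, 0.04, -0.06] rows>= 2.7
```

Call:
send_rows --jaw '[0.085,0.085,0.085,0.085,0.085,0.085]' --translation '[[0.006,0.03,0.0],[0.006,0.06,0.0],[0.006,0.09,0.0],[0.006,0.114,0.0],[0.006,0.114,0.0],[0.006,0.114,0.0]]' --delta_rot '[[0,0,0],[0,0,0],[0,0,0],[0,0,0],[0,0,0],[0,0,0]]'

```text
clock: 4.05
eef_pos: [500.0, -310.2, 65.5]
tcp_rot: [-0.686, 0.169, -0.167, 0.687]
force: [0.2, -0.0, 0.6]
opening: 85.0
```

```bash
python3 go.py 501 -311.5 66 -27.6
```

```text
t 4.05 eef [ 500.  -310.2   65.5] F [ 0.2 -0.   0.6] T [ 0.01 -0.04  0.  ] open 85.0 j [-0.64  0.24  1.68  0.    1.23 -0.16]
trans [0.0015, -0.0005, -0.0007] rot [-0.04, 0.13, -0.18] rows>= 0.0
```

Close on the block.

Call:
send_rows --jaw '[0.03,0.03,0.03,0.03,0.03,0.03,0.03,0.03]' --translation '[[0,0,0],[0,0,0],[0,0,0],[0,0,0],[0,0,0],[0,0,0],[0,0,0],[0,0,0]]' --delta_rot '[[0,0,0],[0,0,0],[0,0,0],[0,0,0],[0,0,0],[0,0,0],[0,0,0],[0,0,0]]'

```text
clock: 4.72
eef_pos: [502.3, -313.1, 68.8]
tcp_rot: [0.687, -0.167, 0.17, -0.686]
force: [-0.4, 1.5, 8.3]
opening: 44.3
```

```bash
python3 go.py 670 -53 130 92; python3 - <<'E'
from bench import *
import cv2
im=camera("scene")[:,:,::-1]; cv2.imwrite("pics/s3.png",cv2.resize(im[150:270,160:280],None,fx=5,fy=5,interpolation=cv2.INTER_CUBIC))
E
```

```text
t 4.72 eef [ 502.3 -313.1   68.8] F [-0.4  1.5  8.3] T [0.22 0.24 0.04] open 44.3 j [-0.64  0.24  1.67  0.    1.23 -0.16]
trans [0.0287, -0.0613, 0.3081] rot [0.23, -119.54, 0.1] rows>= 16.7
```

View pics/s3.png

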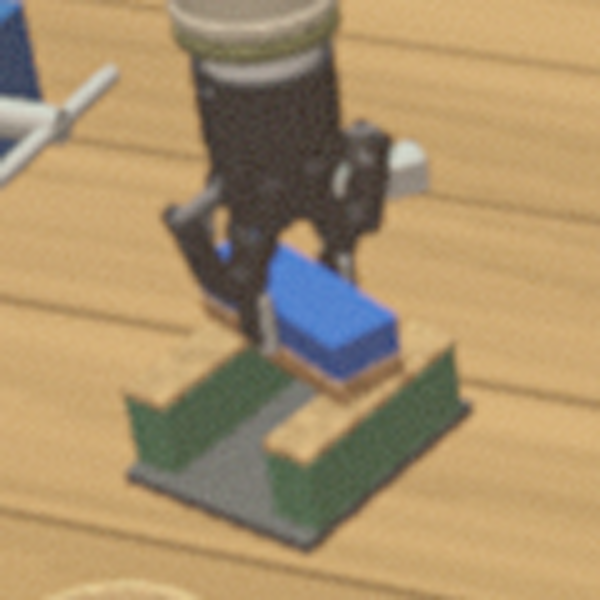

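Call:
send_rows --jaw '[0.03,0.03,0.03,0.03,0.03,0.03,0.03,0.03,0.03,0.03]' --translation '[[0.0,-0.02,0.0],[0.0,-0.05,0.01],[0.005,-0.061,0.03],[0.009,-0.061,0.06],[0.013,-0.061,0.1],[0.016,-0.061,0.14],[0.02,-0.061,0.18],[0.023,-0.061,0.22],[0.026,-0.061,0.26],[0.028,-0.061,0.295]]' --delta_rot '[[0,0,0],[0,0,0],[0,-10,0],[0,-17,0],[0,-24,0],[0,-31,0],[0,-38,0],[0,-45,0],[0,-52,0],[0,-59,0]]'

```text
clock: 5.6
eef_pos: [663.3, -61.1, 127.7]
tcp_rot: [-0.683, -0.184, 0.184, 0.683]
force: [0.6, -0.7, -2.0]
opening: 44.5
```

```bash
python3 go.py 670 -53 130 92
```

```text
t 5.6 eef [663.3 -61.1 127.7] F [ 0.6 -0.7 -2. ] T [-0.02 -0.06 -0.02] open 44.5 j [-0.17  0.37  1.4   0.    1.37 -0.7 ]
trans [0.0099, -0.0023, 0.0036] rot [0.04, -61.87, 0.04] rows>= 8.6
```

Call:
send_rows --jaw '[0.03,0.03,0.03,0.03,0.03,0.03,0.03,0.03,0.03,0.03]' --translation '[[0.01,0.0,0.004],[0.01,0.0,0.004],[0.01,0.01,0.004],[0.01,0.02,0.004],[0.01,0.04,0.004],[0.01,0.06,0.004],[0.01,0.075,0.004],[0.01,0.085,0.004],[0.01,0.095,0.004],[0.01,0.095,0.004]]' --delta_rot '[[0,-7,0],[0,-14,0],[0,-21,0],[0,-28,0],[0,-35,0],[0,-42,0],[0,-49,0],[0,-56,0],[0,-62,0],[0,-62,0]]'

```text
clock: 6.43
eef_pos: [667.0, -54.9, 29.6]
tcp_rot: [-0.49, -0.508, 0.51, 0.492]
force: [-0.2, -1.0, -2.5]
opening: 44.4
```

```bash
python3 go.py 670 -53 13 92; python3 - <<'E'
from bench import *
import cv2
im=camera("scene")[:,:,::-1]; cv2.imwrite("pics/s4.png",cv2.resize(im[180:360,220:400],None,fx=3.3,fy=3.3,interpolation=cv2.INTER_CUBIC))
E
```

```text
t 6.43 eef [667.  -54.9  29.6] F [-0.2 -1.  -2.5] T [-0.01 -0.   -0.03] open 44.4 j [-0.16  0.48  1.44 -0.    1.22 -1.76]
trans [0.0018, 0.0166, -0.0031] rot [-0.23, 0.03, 0.04] rows>= 0.4
```

View pics/s4.png

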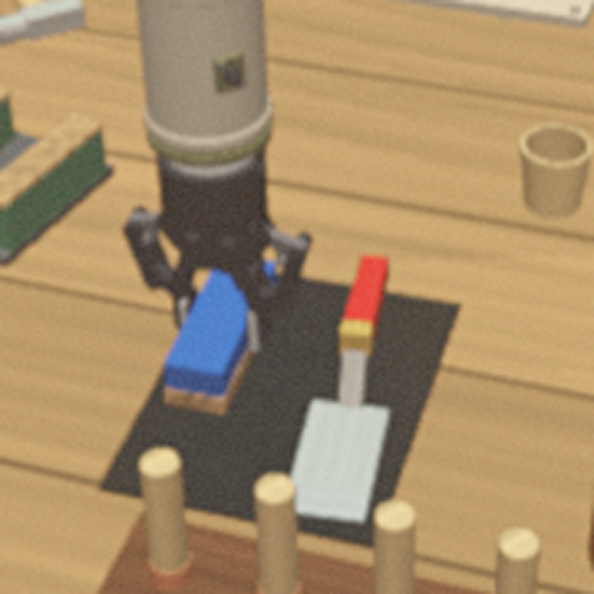

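Call:
send_rows --jaw '[0.03,0.03,0.03,0.03,0.085,0.085,0.085,0.085]' --translation '[[0.002,0.006,0.0],[0.002,0.012,0.0],[0.002,0.017,0.0],[0.002,0.017,0.0],[0.002,0.017,0.0],[0.002,0.017,0.0],[0.002,0.017,0.0],[0.002,0.017,0.0]]' --delta_rot '[[0,0,0],[0,0,0],[0,0,0],[0,0,0],[0,0,0],[0,0,0],[0,0,0],[0,0,0]]'

```text
clock: 7.15
eef_pos: [669.3, -53.2, 16.0]
tcp_rot: [0.493, 0.508, -0.507, -0.492]
force: [-0.4, -0.0, -1.0]
opening: 84.6
```

```bash
python3 go.py 640 44 100 97.7
```

```text
t 7.15 eef [669.3 -53.2  16. ] F [-0.4 -0.  -1. ] T [-0.01 -0.04 -0.04] open 84.6 j [-0.16  0.5   1.45 -0.    1.19 -1.76]
trans [0.098, -0.0841, 0.0263] rot [0.07, -5.96, -0.02] rows>= 3.2
```

Call:
send_rows --jaw '[0.085,0.085,0.085,0.085,0.085,0.085,0.085,0.085]' --translation '[[0.0,-0.04,0.0],[0.0,-0.075,0.0],[0.03,-0.084,0.01],[0.06,-0.084,0.018],[0.097,-0.084,0.026],[0.097,-0.084,0.026],[0.097,-0.084,0.026],[0.097,-0.084,0.026]]' --delta_rot '[[0,0,0],[0,0,0],[0,-4,0],[0,-6,0],[0,-6,0],[0,-6,0],[0,-6,0],[0,-6,0]]'

```text
clock: 7.82
eef_pos: [640.0, 43.0, 99.6]
tcp_rot: [0.465, 0.533, -0.533, -0.465]
force: [0.3, -0.0, -0.0]
opening: 84.7
```

```bash
python3 go.py 640.5 43 29 97.7; python3 - <<'E'
from bench import *
import cv2
im=camera("scene")[:,:,::-1]; cv2.imwrite("pics/s5.png",cv2.resize(im[180:360,220:400],None,fx=3.3,fy=3.3,interpolation=cv2.INTER_CUBIC))
E
```

```text
t 7.82 eef [640.   43.   99.6] F [ 0.3 -0.  -0. ] T [ 0.06  0.   -0.04] open 84.7 j [-0.01  0.33  1.5  -0.    1.31 -1.72]
trans [-0.0001, 0.0706, -0.0004] rot [0.03, 0.09, -0.03] rows>= 1.7
```

View pics/s5.png

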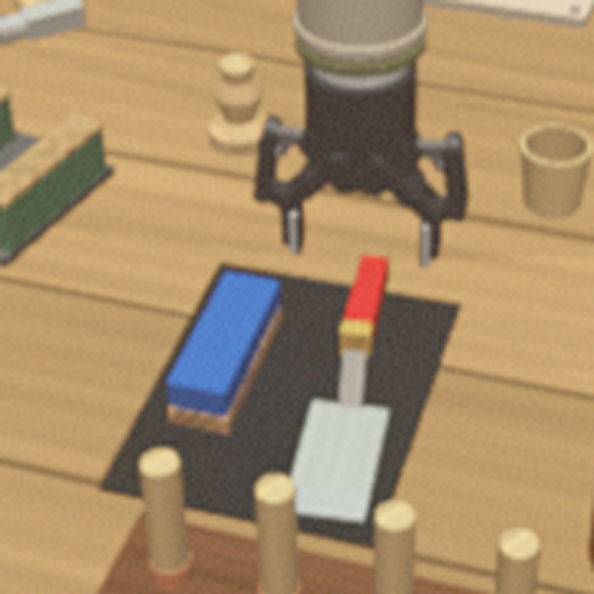

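Call:
send_rows --jaw '[0.085,0.085,0.085,0.085,0.0,0.0,0.0,0.0,0.0,0.0]' --translation '[[0,0.035,0],[0,0.06,0],[0,0.0705,0],[0,0.0705,0],[0,0.0705,0],[0,0.0705,0],[0,0.0705,0],[0,0.0705,0],[0,0.0705,0],[0,0.0705,0]]' --delta_rot '[[0,0,0],[0,0,0],[0,0,0],[0,0,0],[0,0,0],[0,0,0],[0,0,0],[0,0,0],[0,0,0],[0,0,0]]'

```text
clock: 8.7
eef_pos: [640.8, 43.1, 30.2]
tcp_rot: [0.466, 0.533, -0.532, -0.464]
force: [-1.3, -0.6, 4.6]
opening: 21.0
```

Call:
send_rows --jaw '[0.0,0.0,0.0,0.0]' --translation '[[0,0,0],[0,0,0],[0,0,0],[0,0,0]]' --delta_rot '[[0,0,0],[0,0,0],[0,0,0],[0,0,0]]'

```text
clock: 9.03
eef_pos: [640.8, 43.1, 30.2]
tcp_rot: [0.466, 0.533, -0.532, -0.464]
force: [-1.5, 0.0, 6.5]
opening: 21.0
```

```bash
python3 go.py 640.5 43 29 97.7; python3 - <<'E'
from bench import *
import cv2
im=camera("scene")[:,:,::-1]; cv2.imwrite("pics/s6.png",cv2.resize(im[180:360,220:400],None,fx=3.3,fy=3.3,interpolation=cv2.INTER_CUBIC))
E
```

```text
t 9.03 eef [640.8  43.1  30.2] F [-1.5  0.   6.5] T [-0.06 -0.    0.04] open 21.0 j [-0.01  0.41  1.54 -0.    1.19 -1.72]
trans [-0.0001, 0.0011, 0.0003] rot [0.12, 0.06, -0.02] rows>= 0.0
```

View pics/s6.png

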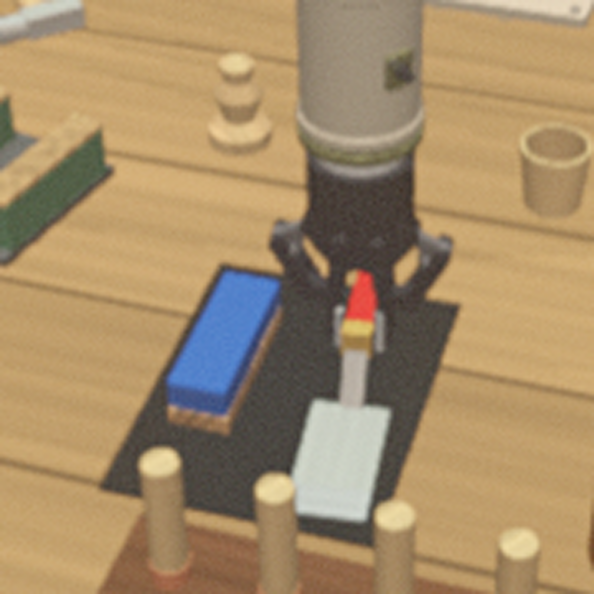

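Call:
send_rows --jaw '[0.0,0.0,0.0,0.0,0.0,0.0]' --translation '[[0,-0.008,0],[0,-0.025,0],[0,-0.05,0],[0,-0.08,0],[0,-0.1,0],[0,-0.1,0]]' --delta_rot '[[0,0,0],[0,0,0],[0,0,0],[0,0,0],[0,0,0],[0,0,0]]'

```text
clock: 9.58
eef_pos: [642.9, 43.1, 135.0]
tcp_rot: [0.467, 0.535, -0.531, -0.463]
force: [0.7, 0.7, -0.7]
opening: 21.1
```

```bash
python3 go.py 270 372 130 81.2; python3 - <<'E'
from bench import *
import cv2
im=camera("scene")[:,:,::-1]; cv2.imwrite("pics/s7.png",cv2.resize(im[180:360,220:400],None,fx=3.3,fy=3.3,interpolation=cv2.INTER_CUBIC))
E
```

```text
t 9.58 eef [642.9  43.1 135. ] F [ 0.7  0.7 -0.7] T [-0.    0.04  0.  ] open 21.1 j [-0.01  0.3   1.47  0.    1.36 -1.72]
trans [0.3762, 0.0019, 0.3251] rot [0.48, 16.56, -0.0] rows>= 11.9
```

View pics/s7.png

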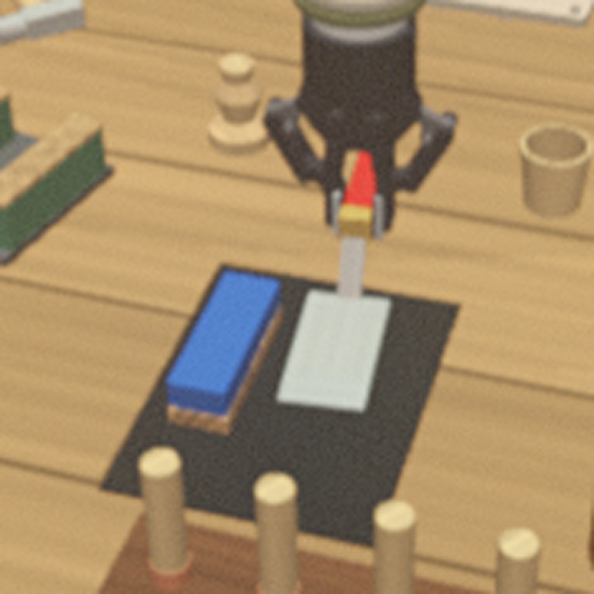

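Call:
send_rows --jaw '[0.0,0.0,0.0,0.0,0.0,0.0,0.0,0.0,0.0,0.0]' --translation '[[0.011,0.0,0.01],[0.034,0.0,0.029],[0.064,0.0,0.055],[0.094,0.0,0.081],[0.126,0.0,0.109],[0.158,0.0,0.136],[0.188,0.0,0.162],[0.22,0.0,0.19],[0.252,0.0,0.218],[0.282,0.0,0.244]]' --delta_rot '[[0,0,0],[0,1,0],[0,3,0],[0,5,0],[0,7,0],[0,9,0],[0,11,0],[0,13,0],[0,15,0],[0,16.5,0]]'

```text
clock: 10.47
eef_pos: [357.0, 289.7, 126.8]
tcp_rot: [-0.537, -0.459, 0.461, 0.537]
force: [0.1, 2.1, -2.0]
opening: 21.2
```

```bash
python3 go.py 270 372 110 81.2
```

```text
t 10.47 eef [357.  289.7 126.8] F [ 0.1  2.1 -2. ] T [0.06 0.11 0.03] open 21.2 j [ 0.57 -0.18  1.99  0.    1.34 -0.85]
trans [0.0679, 0.0169, 0.0986] rot [-0.14, -0.08, -0.11] rows>= 2.9
```

Call:
send_rows --jaw '[0.0,0.0,0.0,0.0,0.0,0.0,0.0]' --translation '[[0.02,0.003,0.029],[0.038,0.007,0.055],[0.054,0.012,0.078],[0.063,0.016,0.092],[0.067,0.017,0.097],[0.067,0.017,0.097],[0.067,0.017,0.097]]' --delta_rot '[[0,0,0],[0,0,0],[0,0,0],[0,0,0],[0,0,0],[0,0,0],[0,0,0]]'

```text
clock: 11.05
eef_pos: [274.0, 369.8, 110.8]
tcp_rot: [0.537, 0.46, -0.461, -0.536]
force: [0.5, -0.2, -1.5]
opening: 20.9
```

```bash
python3 go.py 275 371.5 69 81.2; python3 - <<'E'
from bench import *
import cv2
a=camera("scene")[:,:,::-1];b=camera("top")[:,:,::-1]
cv2.imwrite("pics/S8.png",a);cv2.imwrite("pics/T8.png",b)
cv2.imwrite("pics/s8.png",cv2.resize(a[170:310,370:530],None,fx=5,fy=4.28,interpolation=cv2.INTER_CUBIC))
cv2.imwrite("pics/t8.png",cv2.resize(b[215:345,150:260],None,fx=5,fy=4.6,interpolation=cv2.INTER_CUBIC))
E
```

```text
t 11.05 eef [274.  369.8 110.8] F [ 0.5 -0.2 -1.5] T [ 0.02  0.07 -0.03] open 20.9 j [ 0.82 -0.16  2.   -0.    1.3  -0.6 ]
trans [0.0019, 0.0418, -0.0007] rot [-0.04, 0.1, -0.11] rows>= 1.0
```

View pics/s8.png

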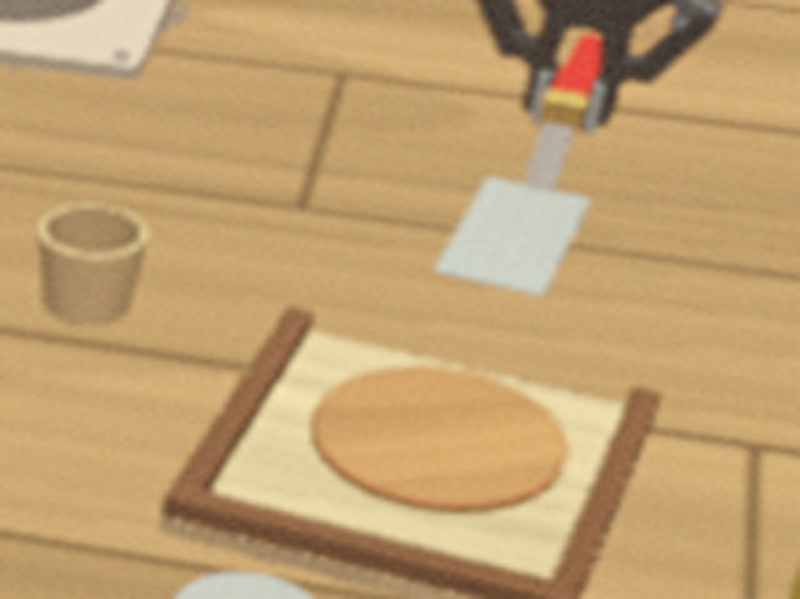

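View pics/t8.png

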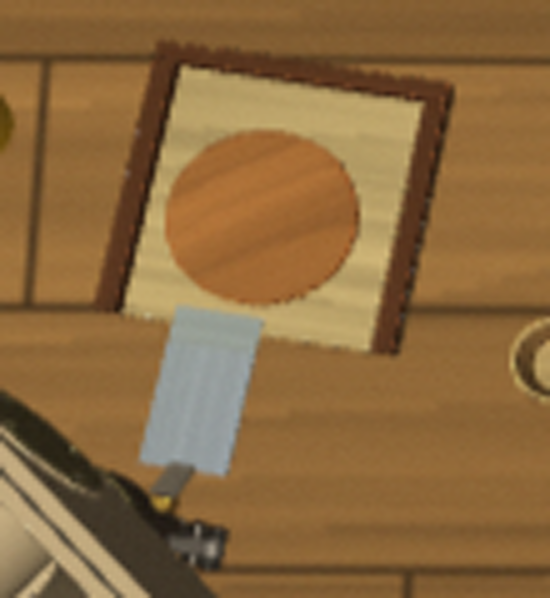

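```bash
cat > blade.py <<'E'
from h import *
def fitblade(tcp,yaw_deg,top,scene,verbose=True):
    # corners order: tipL(+28) tipR(-28) rearR rearL
    L=np.array([[54,28,1],[54,-28,1],[-54,-28,2.5],[-54,28,2.5]],float)
    def P(v):
        x,y,z,yaw,pit=v
        Rm=R.from_euler("ZY",[yaw,pit]).as_matrix()
        return L@Rm.T+[x,y,z]
    yr=np.radians(yaw_deg);g=np.r_[tcp[0]+96*np.cos(yr),tcp[1]+96*np.sin(yr),tcp[2]-27,yr,0]
    for cams in (["top"],["scene"],["top","scene"]):
        f=lambda v:np.concatenate([((proj(n,P(v))-np.array(q))/.5).ravel() for n,q in(("top",top),("scene",scene)) if n in cams and q is not None]+[(v-g)/[6,6,3,.05,.04]])
        s=least_squares(f,g,x_scale=[1,1,1,.02,.02]);v=s.x
        d=v[:2]-tcp[:2];c,sn=np.cos(yr),np.sin(yr)
        print(cams,"B",v[:3].round(1),"yaw",np.degrees(v[3]).round(2),"pitchdown",np.degrees(v[4]).round(2),"fwd",round(c*d[0]+sn*d[1],1),"lat",round(-sn*d[0]+c*d[1],1),"dz",round(v[2]-tcp[2],1),"maxres px",np.abs(s.fun[:-5]).max().round(2)/2)
E
python3 - <<'E'
from blade import *
t=[(q[0]/5+150-.4,q[1]/4.6+215-.4) for q in[(177,308),(263,322),(228,475),(140,460)]]
s=[(q[0]/5+370-.4,q[1]/4.28+170-.4) for q in[(543,293),(436,268),(490,178),(590,198)]]
fitblade(np.array([274,369.8,110.8]),-8.8,t,s)
E
```

```text
['top'] B [368.1 353.7  82.6] yaw -9.01 pitchdown 0.14 fwd 95.5 lat -1.5 dz -28.2 maxres px 0.675
['scene'] B [369.5 355.1  83.2] yaw -9.21 pitchdown -0.24 fwd 96.6 lat 0.1 dz -27.6 maxres px 0.285
['top', 'scene'] B [368.1 354.6  82.1] yaw -9.15 pitchdown -0.23 fwd 95.3 lat -0.6 dz -28.7 maxres px 0.67
```

```bash
python3 go.py 275 371.5 50 81.2 2
```

```text
t 11.15 eef [275.  369.8 111.5] F [-0.3  0.1 -1.7] T [ 0.09  0.06 -0.01] open 21.0 j [ 0.82 -0.16  2.   -0.    1.3  -0.6 ]
trans [0.0017, 0.0615, 0.0003] rot [2.0, -0.0, -0.04] rows>= 1.5
```

Call:
send_rows --jaw '[0.0,0.0,0.0,0.0,0.0]' --translation '[[0.002,0.02,0.0],[0.002,0.045,0.0],[0.002,0.06,0.0],[0.002,0.0615,0.0],[0.002,0.0615,0.0]]' --delta_rot '[[1,0,0],[2,0,0],[2,0,0],[2,0,0],[2,0,0]]'

```text
clock: 11.57
eef_pos: [274.7, 371.2, 49.5]
tcp_rot: [-0.528, -0.451, 0.469, 0.546]
force: [0.8, 0.2, -0.6]
opening: 21.0
```

```bash
python3 go.py 275 371.5 44.5 81.2 2; python3 - <<'E'
from bench import *
import cv2
a=camera("scene")[:,:,::-1];b=camera("top")[:,:,::-1]
cv2.imwrite("pics/s9.png",cv2.resize(a[170:310,370:530],None,fx=5,fy=4.28,interpolation=cv2.INTER_CUBIC))
cv2.imwrite("pics/t9.png",cv2.resize(b[215:345,150:260],None,fx=5,fy=4.6,interpolation=cv2.INTER_CUBIC))
E
```

```text
t 11.57 eef [274.7 371.2  49.5] F [ 0.8  0.2 -0.6] T [0.   0.1  0.02] open 21.0 j [ 0.8  -0.05  2.02  0.03  1.19 -0.63]
trans [0.0003, 0.0049, -0.0004] rot [-0.07, -0.05, -0.12] rows>= 0.1
```

View pics/s9.png

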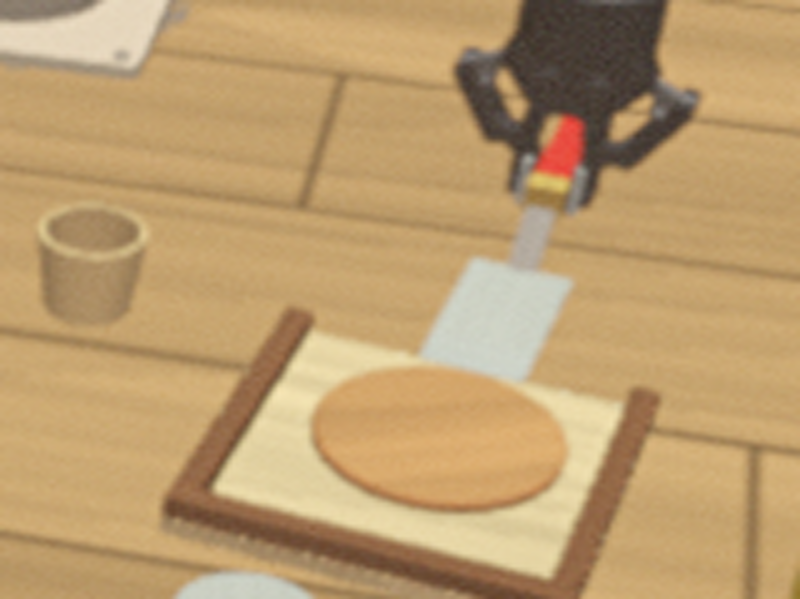

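View pics/t9.png

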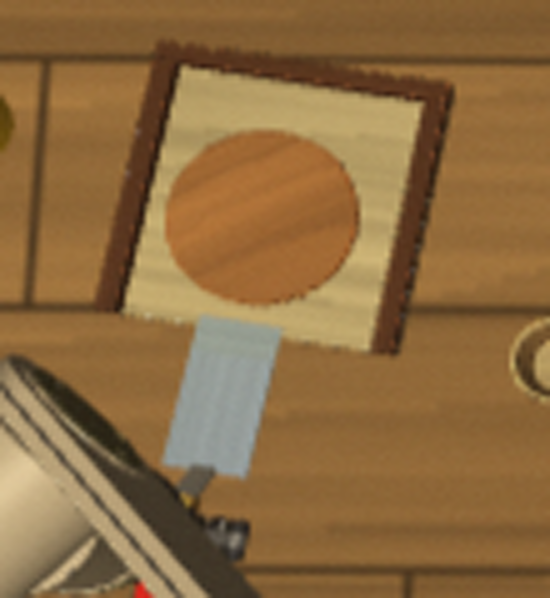

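Call:
send_rows --jaw '[0.0,0.0,0.0,0.0,0.0]' --translation '[[0.0,0.003,0.0],[0.0,0.005,0.0],[0.0,0.0065,0.0],[0.0,0.0065,0.0],[0.0,0.0065,0.0]]' --delta_rot '[[0,0,0],[0,0,0],[0,0,0],[0,0,0],[0,0,0]]'

```text
clock: 12.08
eef_pos: [274.7, 372.9, 44.2]
tcp_rot: [-0.527, -0.453, 0.468, 0.546]
force: [0.6, 0.5, -0.5]
opening: 21.0
```

```bash
python3 go.py 275 371.5 43.5 81.2 2
```

```text
t 12.08 eef [274.7 372.9  44.2] F [ 0.6  0.5 -0.5] T [-0.05 -0.21  0.02] open 21.0 j [ 0.8  -0.04  2.03  0.03  1.18 -0.63]
trans [-0.0013, 0.0006, -0.0006] rot [0.04, 0.07, 0.03] rows>= 0.0
```

Call:
send_rows --jaw '[0.0,0.0,0.0,0.0,0.0,0.0,0.0,0.0,0.0,0.0]' --translation '[[-0.001,0.0,-0.003],[-0.001,0.0,-0.008],[-0.001,0.0,-0.013],[-0.001,0.0,-0.018],[-0.001,-0.001,-0.023],[-0.001,-0.001,-0.028],[-0.001,-0.001,-0.034],[-0.001,-0.001,-0.04],[-0.001,-0.001,-0.045],[-0.001,-0.002,-0.05]]' --delta_rot '[[0,0,0],[0,0,0],[0,0,0],[0,0,0],[0,0,0],[0,0,0],[0,0,0],[0,0,0],[0,0,0],[0,0,0]]'

```text
clock: 12.92
eef_pos: [324.2, 363.8, 43.9]
tcp_rot: [-0.527, -0.452, 0.468, 0.546]
force: [-2.4, 0.5, 0.7]
opening: 20.9
```

```bash
python3 go.py 324 364 43.5 81.2 2; python3 - <<'E'
from bench import *
import cv2
a=camera("scene")[:,:,::-1];b=camera("top")[:,:,::-1]
cv2.imwrite("pics/s10.png",cv2.resize(a[170:310,370:530],None,fx=5,fy=4.28,interpolation=cv2.INTER_CUBIC))
cv2.imwrite("pics/t10.png",cv2.resize(b[215:345,150:260],None,fx=5,fy=4.6,interpolation=cv2.INTER_CUBIC))
E
```

```text
t 12.92 eef [324.2 363.8  43.9] F [-2.4  0.5  0.7] T [0.02 0.07 0.02] open 20.9 j [ 0.72  0.03  1.96  0.03  1.18 -0.71]
trans [0.0002, 0.0004, 0.0002] rot [-0.01, 0.04, -0.01] rows>= 0.0
```

View pics/s10.png

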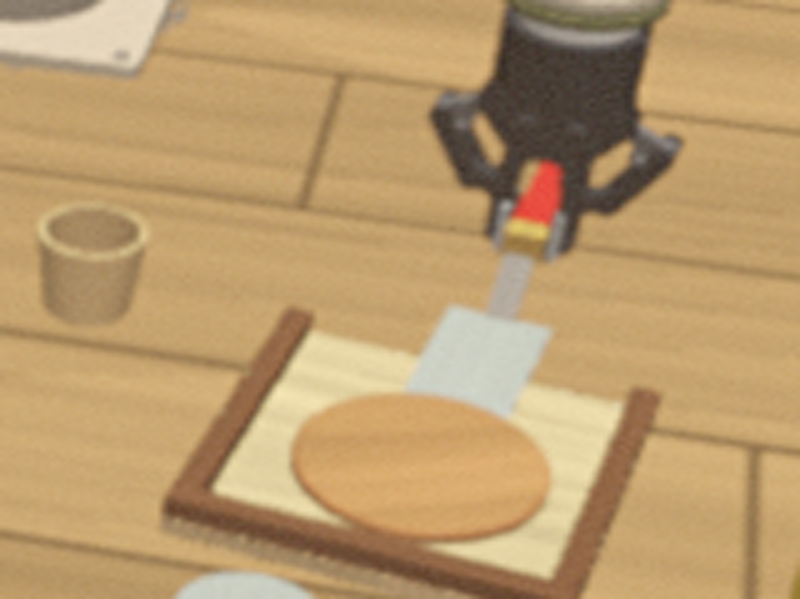

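View pics/t10.png

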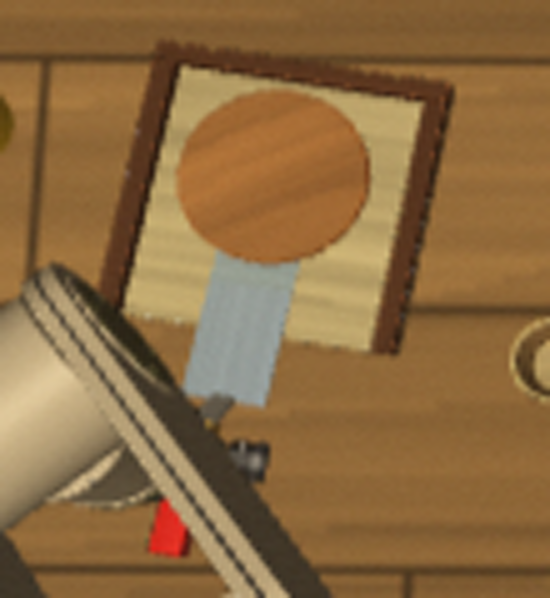

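Call:
send_rows --jaw '[0.0,0.0,0.0,0.0,0.0,0.0,0.0,0.0]' --translation '[[0.0,0.0,-0.004],[0.0,0.0,-0.008],[0.0,0.0,-0.012],[0.0,0.0,-0.016],[0.0,-0.001,-0.02],[0.0,-0.001,-0.024],[0.0,-0.001,-0.028],[0.0,-0.001,-0.032]]' --delta_rot '[[0,0,0],[0,0,0],[0,0,0],[0,0,0],[0,0,0],[0,0,0],[0,0,0],[0,0,0]]'

```text
clock: 13.68
eef_pos: [355.7, 359.0, 43.8]
tcp_rot: [-0.527, -0.452, 0.468, 0.546]
force: [-2.0, -0.4, 0.5]
opening: 20.6
```

```bash
python3 go.py 356 359 43.5 81.2 2; python3 - <<'E'
from bench import *
import cv2
a=camera("scene")[:,:,::-1];b=camera("top")[:,:,::-1]
cv2.imwrite("pics/s11.png",cv2.resize(a[170:310,370:530],None,fx=5,fy=4.28,interpolation=cv2.INTER_CUBIC))
cv2.imwrite("pics/t11.png",cv2.resize(b[215:345,150:260],None,fx=5,fy=4.6,interpolation=cv2.INTER_CUBIC))
E
```

```text
t 13.68 eef [355.7 359.   43.8] F [-2.  -0.4  0.5] T [-0.01  0.14  0.  ] open 20.6 j [ 0.67  0.08  1.91  0.03  1.18 -0.76]
trans [0.0001, 0.0003, -0.0003] rot [-0.01, 0.05, -0.01] rows>= 0.0
```

View pics/s11.png

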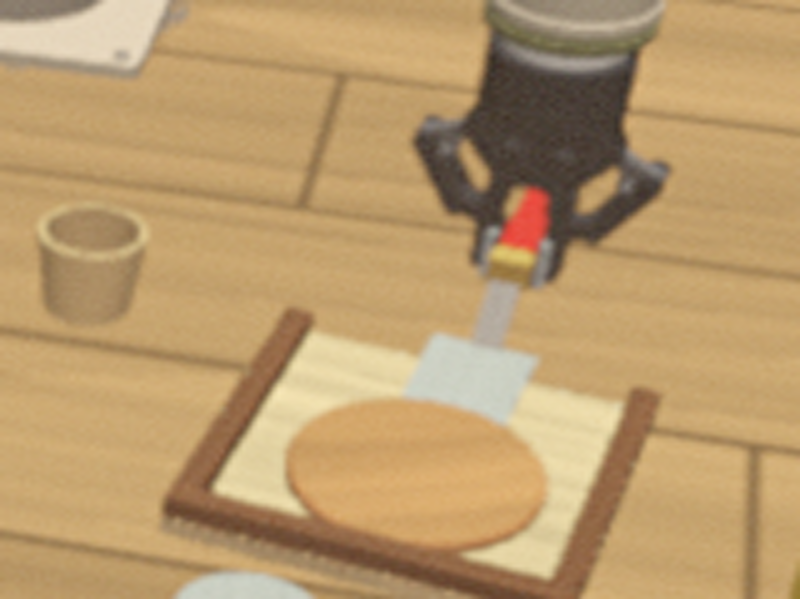

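View pics/t11.png

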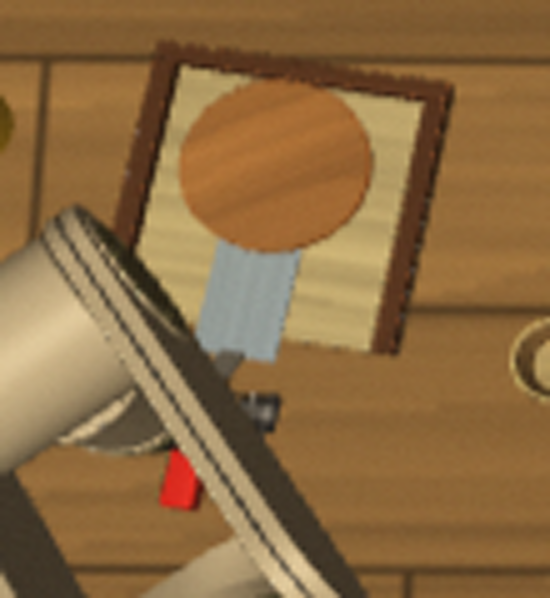

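Call:
send_rows --jaw '[0.0,0.0,0.0,0.0,0.0,0.0,0.0,0.0,0.0,0.0]' --translation '[[0.0,0.0,-0.005],[0.0,0.0,-0.01],[0.0,0.0,-0.015],[0.0,0.0,-0.02],[0.0,-0.001,-0.025],[0.0,-0.001,-0.03],[0.0,-0.001,-0.035],[0.0,-0.001,-0.04],[0.0,-0.001,-0.045],[0.0,-0.001,-0.049]]' --delta_rot '[[0,0,0],[0,0,0],[0,0,0],[0,0,0],[0,0,0],[0,0,0],[0,0,0],[0,0,0],[0,0,0],[0,0,0]]'

```text
clock: 14.62
eef_pos: [404.4, 351.6, 43.2]
tcp_rot: [-0.527, -0.452, 0.468, 0.546]
force: [-3.6, 0.2, 3.3]
opening: 20.7
```

```bash
python3 go.py 422 348.7 43.5 81.2 2; python3 - <<'E'
from bench import *
import cv2
a=camera("scene")[:,:,::-1];b=camera("top")[:,:,::-1]
cv2.imwrite("pics/s12.png",cv2.resize(a[170:310,370:530],None,fx=5,fy=4.28,interpolation=cv2.INTER_CUBIC))
cv2.imwrite("pics/t12.png",cv2.resize(b[215:345,150:260],None,fx=5,fy=4.6,interpolation=cv2.INTER_CUBIC))
E
```

```text
t 14.62 eef [404.4 351.6  43.2] F [-3.6  0.2  3.3] T [-0.09  0.21 -0.05] open 20.7 j [ 0.6   0.16  1.82  0.03  1.19 -0.82]
trans [-0.0002, -0.0009, -0.0179] rot [0.0, 0.05, 0.0] rows>= 0.4
```

View pics/s12.png

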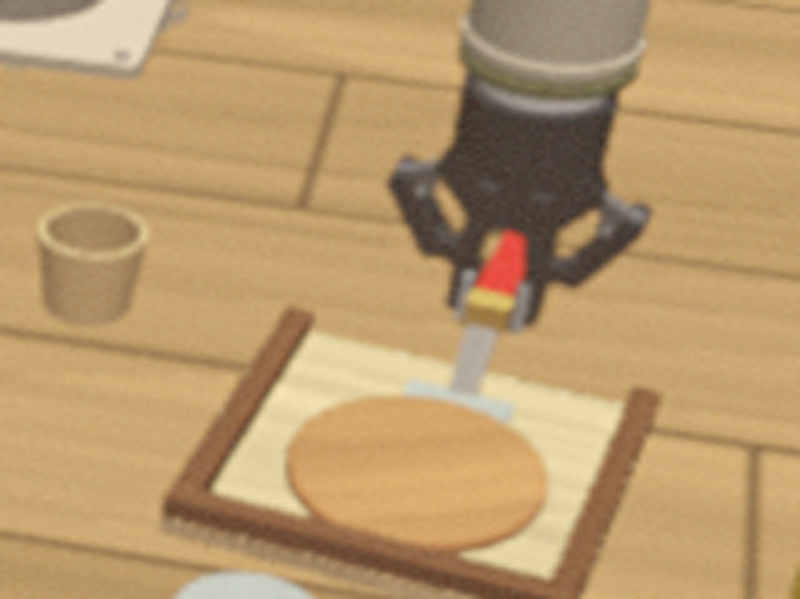

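View pics/t12.png

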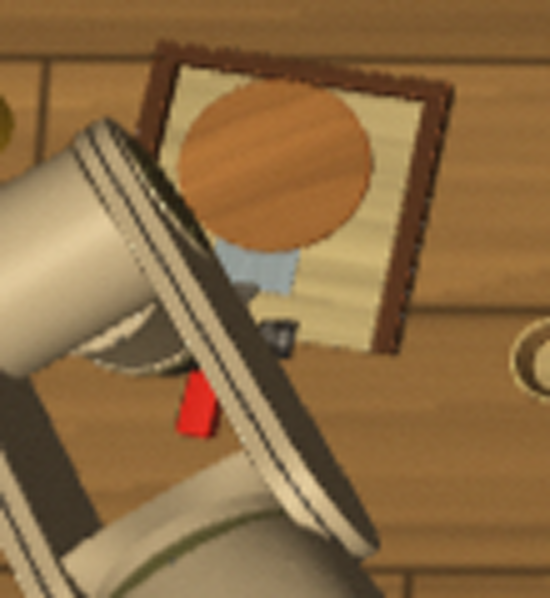

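Call:
send_rows --jaw '[0.0,0.0,0.0,0.0,0.0,0.0,0.0,0.0,0.0,0.0]' --translation '[[0.0,-0.0005,-0.005],[0.0,-0.0005,-0.01],[0.0,-0.0005,-0.014],[0.0,-0.0005,-0.018],[0.0,-0.0005,-0.018],[0.0,-0.001,-0.018],[0.0,-0.002,-0.018],[0.0,-0.003,-0.018],[0.0,-0.004,-0.018],[0.0,-0.005,-0.017]]' --delta_rot '[[0,0,0],[0,0,0],[0,0,0],[0,0,0],[0,0,0],[-0.6,0,0],[-1.2,0,0],[-1.8,0,0],[-2.4,0,0],[-3.0,0,0]]'

```text
clock: 15.55
eef_pos: [420.4, 348.8, 47.3]
tcp_rot: [0.542, 0.464, -0.456, -0.532]
force: [0.3, 0.7, -3.0]
opening: 21.2
```

```bash
python3 go.py 422 348.7 60 81.2 -1; python3 - <<'E'
from bench import *
import cv2
a=camera("scene")[:,:,::-1];b=camera("top")[:,:,::-1]
cv2.imwrite("pics/s13.png",cv2.resize(a[170:310,370:530],None,fx=5,fy=4.28,interpolation=cv2.INTER_CUBIC))
cv2.imwrite("pics/t13.png",cv2.resize(b[215:345,150:260],None,fx=5,fy=4.6,interpolation=cv2.INTER_CUBIC))
E
```

```text
t 15.55 eef [420.4 348.8  47.3] F [ 0.3  0.7 -3. ] T [-0.01  0.26 -0.  ] open 21.2 j [ 0.61  0.15  1.82 -0.01  1.16 -0.81]
trans [0.0001, -0.0127, -0.0019] rot [0.03, 0.06, -0.03] rows>= 0.3
```

View pics/s13.png

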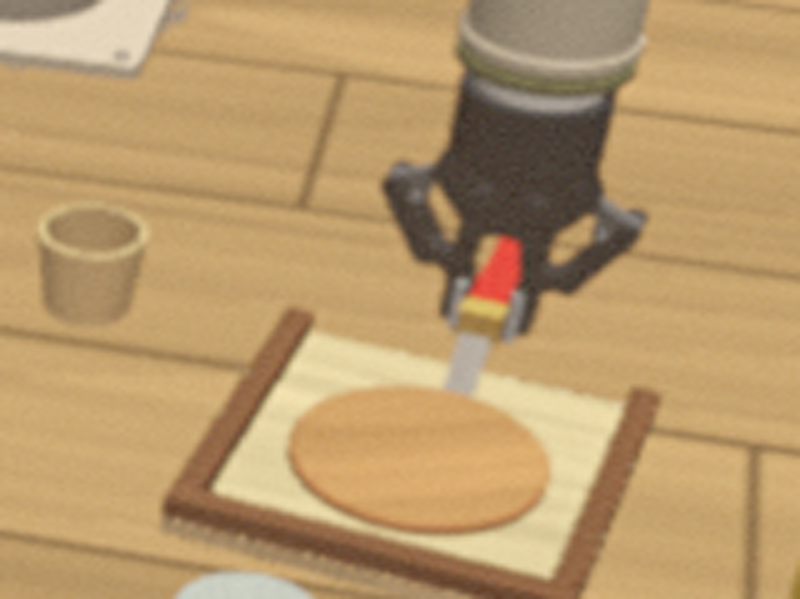

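View pics/t13.png

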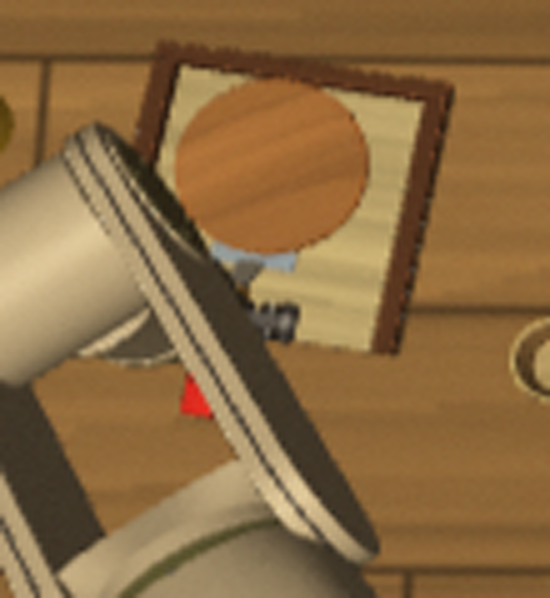

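Call:
send_rows --jaw '[0.0,0.0,0.0,0.0,0.0,0.0,0.0,0.0,0.0,0.0]' --translation '[[0.0,-0.002,0.0],[0.0,-0.006,0.0],[0.0,-0.012,0.001],[0.0,-0.02,0.001],[0.0,-0.03,0.002],[0.0,-0.042,0.002],[0.0,-0.055,0.002],[0.0,-0.068,0.002],[0.0,-0.08,0.002],[0.0,-0.09,0.002]]' --delta_rot '[[0,0,0],[0,0,0],[0,0,0],[0,0,0],[0,0,0],[0,0,0],[0,0,0],[0,0,0],[0,0,0],[0,0,0]]'

```text
clock: 16.48
eef_pos: [417.8, 350.0, 139.8]
tcp_rot: [0.541, 0.465, -0.456, -0.532]
force: [-0.2, 0.6, -3.0]
opening: 20.9
```

Call:
send_rows --jaw '[0.0,0.0,0.0]' --translation '[[0.0,-0.007,0.0],[0.0,-0.01,0.0],[0.0,-0.01,0.0]]' --delta_rot '[[0,0,0],[0,0,0],[0,0,0]]'

```text
clock: 16.73
eef_pos: [417.5, 349.9, 148.5]
tcp_rot: [0.541, 0.465, -0.456, -0.532]
force: [-0.7, -0.4, -2.7]
opening: 20.9
```

```bash
python3 go.py 420 0 150 81.2 -1; python3 - <<'E'
from bench import *
import cv2
a=camera("scene")[:,:,::-1];b=camera("top")[:,:,::-1]
cv2.imwrite("pics/s14.png",cv2.resize(a[120:310,370:530],None,fx=4,fy=3.1,interpolation=cv2.INTER_CUBIC))
cv2.imwrite("pics/t14.png",cv2.resize(b[195:325,150:260],None,fx=5,fy=4.6,interpolation=cv2.INTER_CUBIC))
E
```

```text
t 16.73 eef [417.5 349.9 148.5] F [-0.7 -0.4 -2.7] T [ 0.02  0.3  -0.01] open 20.9 j [ 0.61  0.02  1.75 -0.01  1.35 -0.8 ]
trans [-0.3454, -0.0008, -0.0557] rot [0.06, 0.05, 0.06] rows>= 8.4
```

View pics/s14.png

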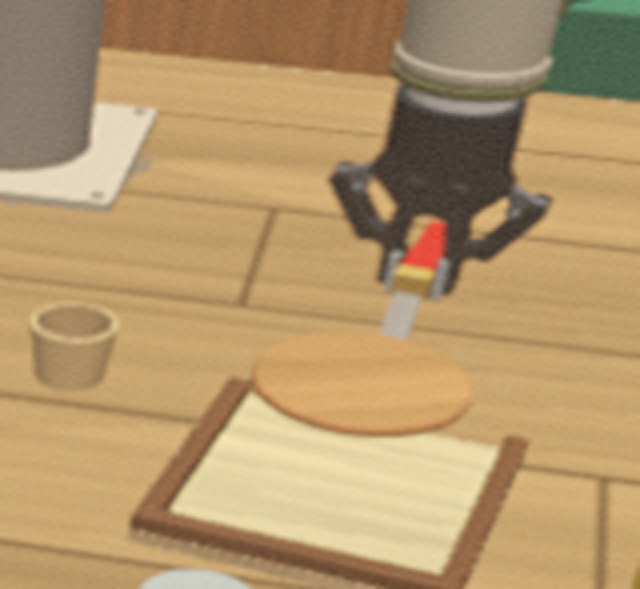

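View pics/t14.png

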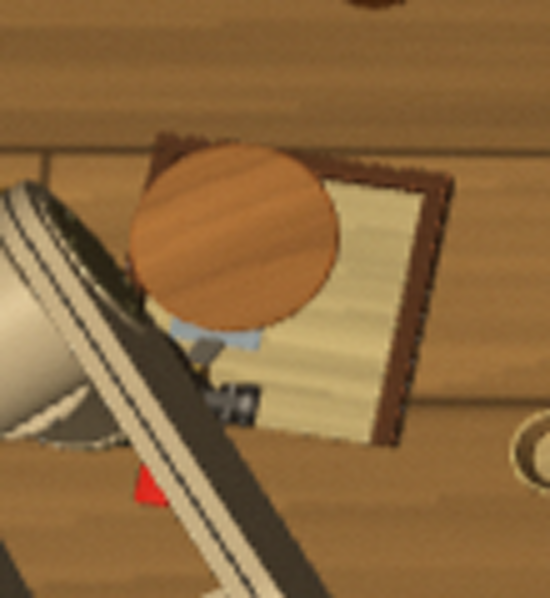

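```bash
cat > disc.py <<'E'
from h import *
th=np.linspace(0,2*np.pi,200)
def discfit(z0,E,guess):
    def ext(n,x,y):
        P=np.concatenate([np.c_[x+64*np.cos(th),y+64*np.sin(th),0*th+z0+z] for z in (6,14)]);q=proj(n,P);return np.r_[q.min(0),q.max(0)]
    for cams in (["top"],["scene"],["top","scene"]):
        s=least_squares(lambda p:np.concatenate([ext(n,*p)-E[n] for n in cams]),guess,loss="soft_l1");print("disc",cams,s.x.round(1),s.fun.round(1))
    return s.x
def rel(tcp,yaw,x):
    y=np.radians(yaw);b=np.array(tcp[:2])+96*np.array([np.cos(y),np.sin(y)]);d=x-b
    print("disc in spatula",round(np.cos(y)*d[0]+np.sin(y)*d[1],1),round(-np.sin(y)*d[0]+np.cos(y)*d[1],1))
E
python3 - <<'E'
from disc import *
E={"top":np.array([130/5+150,143/4.6+195,340/5+150,332/4.6+195])-.4,"scene":np.array([252/4+370,328/3.1+120,472/4+370,435/3.1+120])-.4}
x=discfit(125,E,(520,335));rel((417.5,349.9),-8.8,x)
E
```

```text
disc ['top'] [528.9 329.7] [-0.1 -0.1  0.1  0.1]
disc ['scene'] [527.3 330.6] [-0.4 -0.6  0.4  0.4]
disc ['top', 'scene'] [528.4 330.2] [-0.3  0.  -0.   0.2 -0.6 -0.4  0.2  0.7]
disc in spatula 16.6 -2.5
```

```bash
python3 go.py 405 -285.5 148.5 81.2 -1
```

```text
t 16.83 eef [416.8 349.4 146.9] F [-1.3 -0.7 -3.9] T [-0.01  0.28  0.02] open 21.2 j [ 0.61  0.02  1.76 -0.01  1.35 -0.8 ]
trans [-0.6293, 0.0003, -0.085] rot [-0.04, 0.05, -0.04] rows>= 15.2
```

Call:
send_rows --jaw '[0.0,0.0,0.0,0.0,0.0,0.0,0.0,0.0,0.0,0.0]' --translation '[[-0.002,0,0],[-0.006,0,-0.001],[-0.012,0,-0.002],[-0.02,0,-0.003],[-0.03,0,-0.004],[-0.042,0,-0.006],[-0.056,0,-0.008],[-0.072,0,-0.01],[-0.09,0,-0.012],[-0.11,0,-0.015]]' --delta_rot '[[0,0,0],[0,0,0],[0,0,0],[0,0,0],[0,0,0],[0,0,0],[0,0,0],[0,0,0],[0,0,0],[0,0,0]]'

```text
clock: 17.67
eef_pos: [414.9, 236.9, 147.8]
tcp_rot: [0.541, 0.464, -0.456, -0.532]
force: [0.4, -0.8, -3.2]
opening: 20.6
```

Call:
send_rows --jaw '[0.0,0.0,0.0,0.0,0.0,0.0,0.0,0.0,0.0,0.0]' --translation '[[-0.022,0,-0.003],[-0.046,0,-0.006],[-0.071,0,-0.01],[-0.096,0,-0.013],[-0.121,0,-0.016],[-0.146,0,-0.02],[-0.171,0,-0.023],[-0.196,0,-0.026],[-0.221,0,-0.03],[-0.246,0,-0.033]]' --delta_rot '[[0,0,0],[0,0,0],[0,0,0],[0,0,0],[0,0,0],[0,0,0],[0,0,0],[0,0,0],[0,0,0],[0,0,0]]'

```text
clock: 18.5
eef_pos: [409.6, -11.7, 148.5]
tcp_rot: [0.542, 0.464, -0.456, -0.532]
force: [0.5, -0.1, -2.7]
opening: 21.3
```

Call:
send_rows --jaw '[0.0,0.0,0.0,0.0,0.0,0.0,0.0,0.0,0.0,0.0]' --translation '[[-0.025,0,-0.003],[-0.05,0,-0.007],[-0.075,0,-0.01],[-0.1,0,-0.014],[-0.125,0,-0.017],[-0.15,0,-0.02],[-0.174,0,-0.024],[-0.196,0,-0.027],[-0.216,0,-0.029],[-0.233,0,-0.032]]' --delta_rot '[[0,0,0],[0,0,0],[0,0,0],[0,0,0],[0,0,0],[0,0,0],[0,0,0],[0,0,0],[0,0,0],[0,0,0]]'

```text
clock: 19.33
eef_pos: [405.0, -246.9, 149.0]
tcp_rot: [0.542, 0.464, -0.456, -0.532]
force: [1.1, 0.9, -3.8]
opening: 21.1
```

Call:
send_rows --jaw '[0.0,0.0,0.0,0.0,0.0,0.0,0.0,0.0]' --translation '[[-0.014,0,-0.002],[-0.025,0,-0.003],[-0.033,0,-0.004],[-0.038,0,-0.005],[-0.04,0,-0.005],[-0.04,0,-0.005],[-0.04,0,-0.005],[-0.04,0,-0.005]]' --delta_rot '[[0,0,0],[0,0.5,0],[0,1,0],[0,2,0],[0,3,0],[0,4,0],[0,4,0],[0,4,0]]'

```text
clock: 20.0
eef_pos: [405.5, -284.3, 149.0]
tcp_rot: [0.557, 0.446, -0.437, -0.548]
force: [0.6, -0.0, -4.1]
opening: 21.4
```

```bash
python3 go.py 411.2 -287 112 77.2; python3 - <<'E'
from bench import *
import cv2
a=camera("scene")[:,:,::-1];b=camera("top")[:,:,::-1]
cv2.imwrite("pics/S15.png",a);cv2.imwrite("pics/T15.png",b)
cv2.imwrite("pics/s15.png",cv2.resize(a[100:270,160:310],None,fx=4,fy=3.5,interpolation=cv2.INTER_CUBIC))
cv2.imwrite("pics/t15.png",cv2.resize(b[205:325,345:455],None,fx=5,fy=5,interpolation=cv2.INTER_CUBIC))
E
```

```text
t 20.0 eef [ 405.5 -284.3  149. ] F [ 0.6 -0.  -4.1] T [0.07 0.3  0.04] open 21.4 j [-0.72 -0.12  1.89  0.01  1.36 -2.07]
trans [-0.0014, 0.0371, -0.0055] rot [0.99, 0.09, 0.09] rows>= 0.9
```

View pics/s15.png

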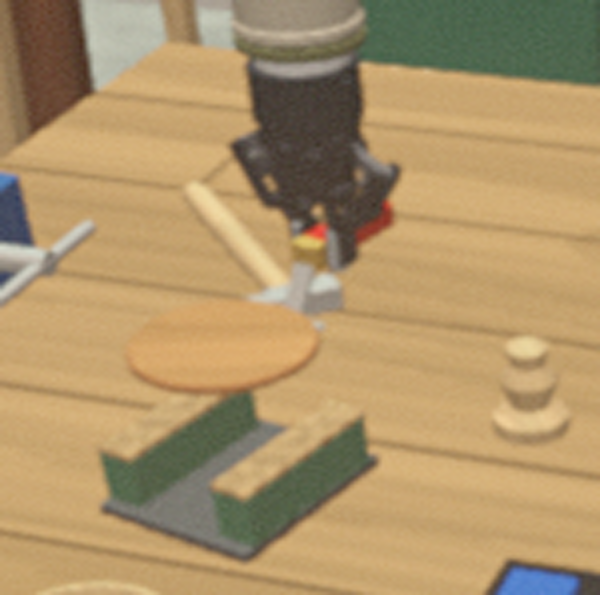

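View pics/t15.png

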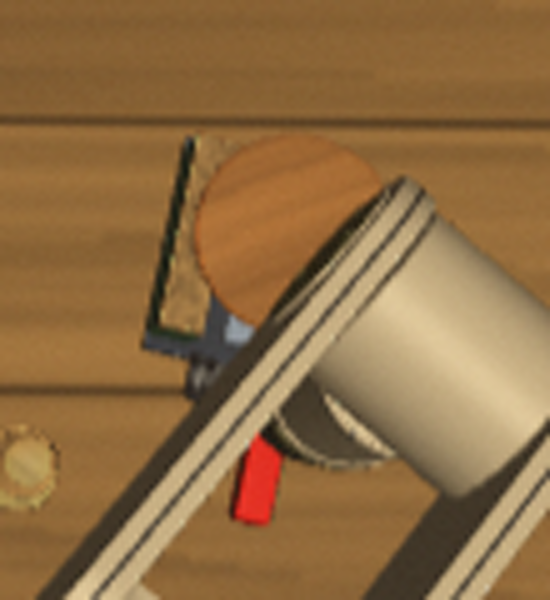

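```bash
python3 - <<'E'
from disc import *
sc=lambda q:(q[0]/4+160-.4,q[1]/3.5+100-.4)
tp=lambda q:(q[0]/5+345-.4,q[1]/5+205-.4)
d={"scene":[(l,sc(q)) for l,q in [((65,35,60),(212,488)),((65,65,60),(260,500)),((65,-65,60),(103,452)),((-65,65,60),(365,412)),((-65,35,60),(322,400)),((75,65,10),(247,557)),((75,-65,10),(105,508)),((-75,65,10),(377,460))]],
"top":[(l,tp(q)) for l,q in [((65,65,60),(190,135)),((-65,65,60),(157,328)),((-65,35,60),(205,337)),((-75,65,10),(143,348))]]}
for c in (("top",),("scene",),("top","scene")):
    p,r=fit(d,(520,-312,-.22),c);print(c,p.round(3),np.abs(r).max().round(2))
E={"scene":np.array([126/4+160,298/3.5+100,320/4+160,392/3.5+100])-.4}
# top: left and top extents only
E["scene"]=E["scene"]
def ext(n,x,y):
    P=np.concatenate([np.c_[x+64*np.cos(th),y+64*np.sin(th),0*th+126+z] for z in (6,14)]);q=proj(n,P);return np.r_[q.min(0),q.max(0)]
s=least_squares(lambda p:ext("scene",*p)-E["scene"],(500,-310));print(s.x.round(1),s.fun.round(1));rel((405.5,-284.3),-12.8,s.x)
t=np.array([195/5+345,131/5+205])-.4
s=least_squares(lambda p:ext("top",*p)[:2]-t,(500,-310));print(s.x.round(1));rel((405.5,-284.3),-12.8,s.x)
E
```

```text
('top',) [ 5.20394e+02 -3.12217e+02 -1.88000e-01] 0.57
('scene',) [ 5.25935e+02 -3.10167e+02 -1.96000e-01] 2.38
('top', 'scene') [ 5.23690e+02 -3.11496e+02 -1.78000e-01] 1.98
[ 517.3 -310.3] [-0.2 -0.8  0.2  0.7]
disc in spatula 18.8 -0.6
[ 517.9 -312.4]
disc in spatula 19.8 -2.5
```

```bash
python3 - <<'E'
from h import *
def draw(im,n,p,o,f,col):
    for sgn in (1,-1):
        rect=[(65,35*sgn,60),(65,65*sgn,60),(-65,65*sgn,60),(-65,35*sgn,60)]
        q=((proj(n,world(p,rect))-o+.5)*f*16-8).astype(np.int32);cv2.polylines(im,[q],True,col,1,cv2.LINE_AA,4)
    q=((proj(n,world(p,[(75,65,10),(75,-65,10),(-75,-65,10),(-75,65,10)]))-o+.5)*f*16-8).astype(np.int32);cv2.polylines(im,[q],True,col,1,cv2.LINE_AA,4)
out=[]
for n,src,o,w,h,p in (("scene","pics/S15.png",(180,200),80,65,(525.5,-310,-.224)),("top","pics/top0.png",(368,226),62,62,(518.5,-313,-.224))):
    im=cv2.imread(src)[o[1]:o[1]+h,o[0]:o[0]+w];im=cv2.resize(im,None,fx=9,fy=9,interpolation=cv2.INTER_CUBIC)
    draw(im,n,p,np.array(o),9,(0,0,255))
    cv2.imwrite(f"pics/ov_{n}.png",im)
E
```

```text
(no output)
```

View pics/ov_scene.png

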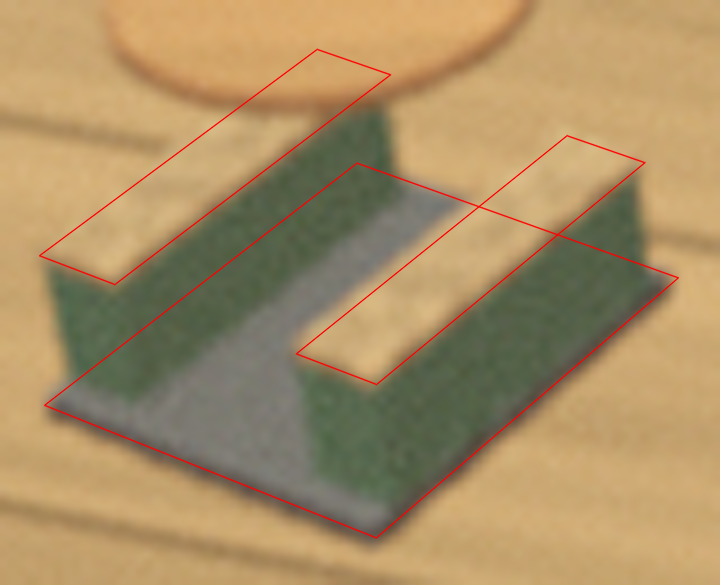

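View pics/ov_top.png

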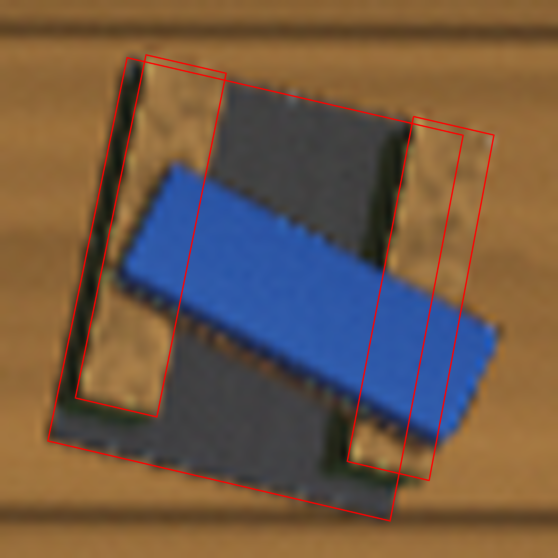

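```bash
python3 go.py 410.4 -286.9 104 77.2
```

```text
t 20.1 eef [ 405.5 -284.4  149. ] F [-0.3  0.3 -3.6] T [0.03 0.29 0.03] open 20.8 j [-0.72 -0.12  1.89  0.01  1.36 -2.07]
trans [-0.0014, 0.0451, -0.0045] rot [0.99, 0.11, 0.08] rows>= 1.1
```

Call:
send_rows --jaw '[0.0,0.0,0.0,0.0,0.0,0.0,0.0,0.0,0.0,0.0]' --translation '[[0.0,0.002,0.0],[0.0,0.006,-0.001],[-0.001,0.012,-0.002],[-0.001,0.019,-0.003],[-0.001,0.026,-0.004],[-0.001,0.033,-0.0045],[-0.0014,0.039,-0.0045],[-0.0014,0.043,-0.0045],[-0.0014,0.045,-0.0045],[-0.0014,0.045,-0.0045]]' --delta_rot '[[0,0,0],[0.2,0,0],[0.4,0,0],[0.6,0,0],[0.8,0,0],[1,0.1,0.1],[1,0.1,0.1],[1,0.1,0.1],[1,0.1,0.1],[1,0.1,0.1]]'

```text
clock: 20.93
eef_pos: [409.9, -287.2, 103.3]
tcp_rot: [-0.552, -0.441, 0.441, 0.553]
force: [-0.3, -0.7, -2.8]
opening: 21.4
```

```bash
python3 go.py 410.4 -286.9 88 77.2; python3 - <<'E'
from bench import *
import cv2
a=camera("scene")[:,:,::-1];b=camera("top")[:,:,::-1]
cv2.imwrite("pics/S16.png",a);cv2.imwrite("pics/T16.png",b)
cv2.imwrite("pics/s16.png",cv2.resize(a[160:270,165:275],None,fx=5.4,fy=5.4,interpolation=cv2.INTER_CUBIC))
cv2.imwrite("pics/t16.png",cv2.resize(b[215:325,345:455],None,fx=5,fy=5,interpolation=cv2.INTER_CUBIC))
E
```

```text
t 20.93 eef [ 409.9 -287.2  103.3] F [-0.3 -0.7 -2.8] T [0.04 0.33 0.02] open 21.4 j [-0.71 -0.04  1.9  -0.    1.28 -2.06]
trans [0.0004, 0.0153, -0.0005] rot [-0.06, -0.05, 0.0] rows>= 0.4
```

View pics/s16.png

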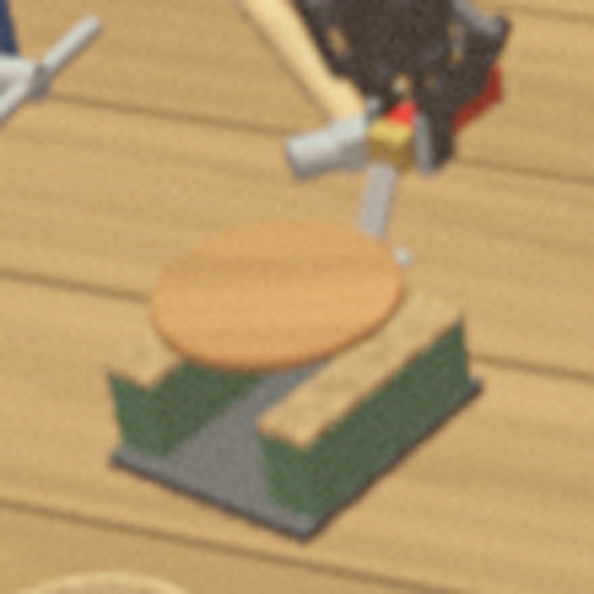

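View pics/t16.png

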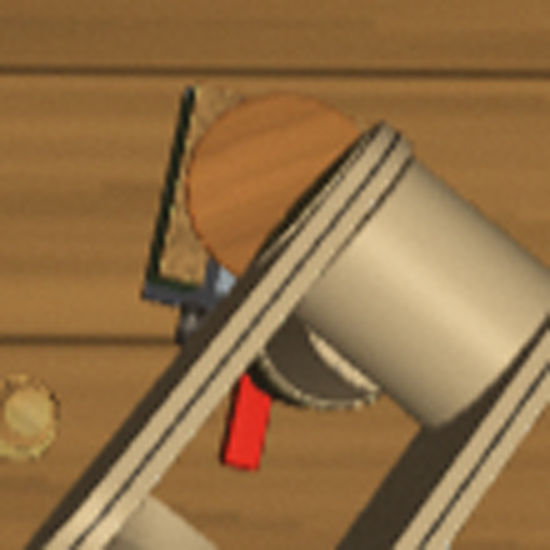

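```bash
python3 - <<'E'
from disc import *
z0=78.6
def ext(n,x,y):
    P=np.concatenate([np.c_[x+64*np.cos(th),y+64*np.sin(th),0*th+z0+z] for z in (6,14)]);q=proj(n,P);return np.r_[q.min(0),q.max(0)]
E=np.array([149,220,405,370])/5.4+[165,160,165,160]-.4
s=least_squares(lambda p:ext("scene",*p)-E,(500,-310))
t=np.array([187,92])/5+[345,215]-.4
u=least_squares(lambda p:ext("top",*p)[:2]-t,(500,-310))
for n,x,p in(("scene",s.x,(525.5,-310.)),("top",u.x,(518.5,-313.))):
    d=x-p;c,sn=np.cos(-.224),np.sin(-.224);print(n,x.round(1),"in rack",round(c*d[0]+sn*d[1],1),round(-sn*d[0]+c*d[1],1));rel((409.9,-287.2),-12.8,x)
E
```

```text
scene [ 524.3 -312.1] in rack -0.7 -2.3
disc in spatula 21.1 1.1
top [ 521.1 -316. ] in rack 3.2 -2.4
disc in spatula 18.8 -3.5
```

Call:
send_rows --jaw '[0.0,0.0,0.0,0.0,0.0,0.0,0.0,0.0,0.0,0.0]' --translation '[[0.001,0.004,0],[0.001,0.009,0],[0.001,0.013,0],[0.001,0.016,0],[0.001,0.0185,0],[0.001,0.0205,0],[0.001,0.023,0],[0.001,0.027,0],[0.001,0.031,0],[0.001,0.034,0]]' --delta_rot '[[0,0,0],[0,0,0],[0,0,0],[0,0,0],[0,0,0],[0,0,0],[0,0,0],[0,0,0],[0,0,0],[0,0,0]]'

```text
clock: 21.87
eef_pos: [410.4, -286.5, 69.7]
tcp_rot: [0.553, 0.441, -0.441, -0.553]
force: [-0.7, -0.8, -1.9]
opening: 21.3
```

```bash
python3 go.py 410.4 -286.9 70 77.2; python3 - <<'E'
from bench import *
import cv2
a=camera("scene")[:,:,::-1];b=camera("top")[:,:,::-1]
cv2.imwrite("pics/s17.png",cv2.resize(a[160:270,165:275],None,fx=5.4,fy=5.4,interpolation=cv2.INTER_CUBIC))
cv2.imwrite("pics/t17.png",cv2.resize(b[215:325,345:455],None,fx=5,fy=5,interpolation=cv2.INTER_CUBIC))
E
```

```text
t 21.87 eef [ 410.4 -286.5   69.7] F [-0.7 -0.8 -1.9] T [0.03 0.13 0.03] open 21.3 j [-0.71  0.    1.93 -0.    1.21 -2.06]
trans [-0.0004, -0.0003, -0.0001] rot [-0.01, -0.05, -0.03] rows>= 0.0
```

View pics/s17.png

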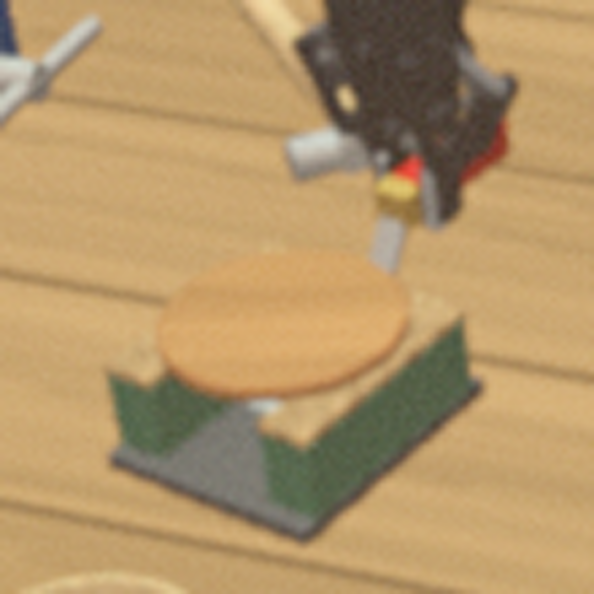

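View pics/t17.png

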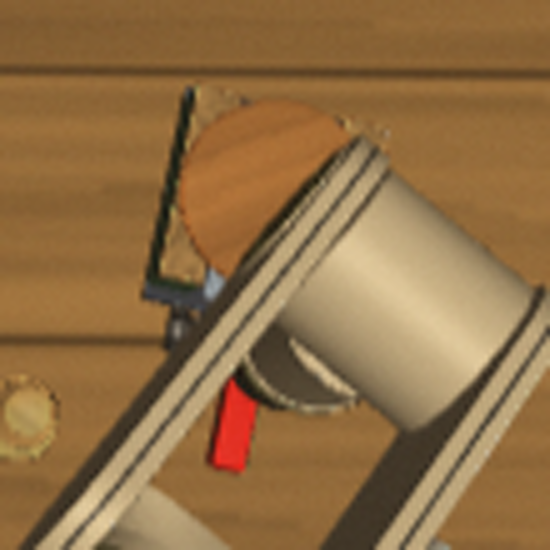

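Call:
send_rows --jaw '[0.0,0.0,0.0,0.0,0.0,0.0,0.0,0.0,0.0,0.0]' --translation '[[0,0,0.004],[0,0,0.012],[0,0,0.024],[0,0,0.038],[0,0,0.053],[0,0,0.068],[0,0,0.083],[0,0,0.098],[0,0,0.112],[0,0,0.122]]' --delta_rot '[[0,0,0],[0,0,0],[0,0,0],[0,0,0],[0,0,0],[0,0,0],[0,0,0],[0,0,0],[0,0,0],[0,0,0]]'

```text
clock: 22.8
eef_pos: [290.0, -258.9, 70.0]
tcp_rot: [0.553, 0.441, -0.441, -0.553]
force: [-0.7, -0.5, -2.4]
opening: 21.1
```

```bash
python3 go.py 292 -259.5 140 77.2; python3 - <<'E'
from bench import *
import cv2
a=camera("scene")[:,:,::-1];b=camera("top")[:,:,::-1]
cv2.imwrite("pics/s18.png",cv2.resize(a[160:270,165:275],None,fx=5.4,fy=5.4,interpolation=cv2.INTER_CUBIC))
cv2.imwrite("pics/t18.png",cv2.resize(b[215:325,345:455],None,fx=5,fy=5,interpolation=cv2.INTER_CUBIC))
E
```

```text
t 22.8 eef [ 290.  -258.9   70. ] F [-0.7 -0.5 -2.4] T [-0.01  0.12  0.02] open 21.1 j [-0.86 -0.33  2.22 -0.    1.25 -2.21]
trans [-0.0002, -0.07, -0.002] rot [-0.02, -0.06, -0.04] rows>= 1.7
```

View pics/s18.png

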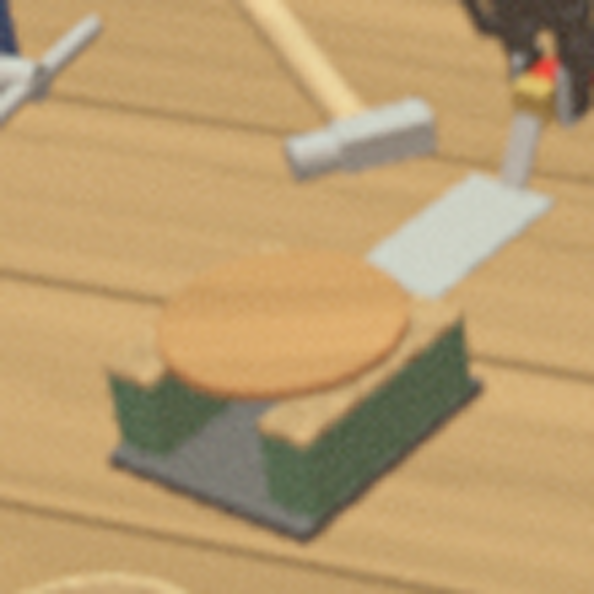

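View pics/t18.png

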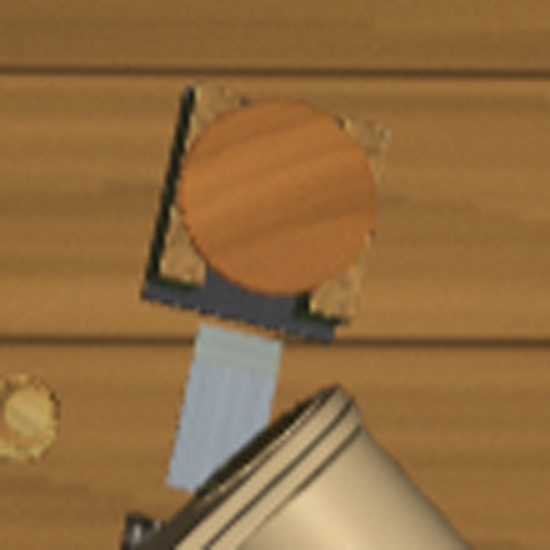

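```bash
python3 - <<'E'
from disc import *
E={"top":np.array([180,100,376,296])/5+[345,215]*2-.4,"scene":np.array([158,248,411,398])/5.4+[165,160]*2-.4}
z0=60
def ext(n,x,y):
    P=np.concatenate([np.c_[x+64*np.cos(th),y+64*np.sin(th),0*th+z0+z] for z in (6,14)]);q=proj(n,P);return np.r_[q.min(0),q.max(0)]
for n,p in(("scene",(525.5,-310.)),("top",(518.5,-313.))):
    s=least_squares(lambda v:ext(n,*v)-E[n],(500,-310));d=s.x-p;c,sn=np.cos(-.224),np.sin(-.224);print(n,s.x.round(1),s.fun.round(1),"in rack",round(c*d[0]+sn*d[1],1),round(-sn*d[0]+c*d[1],1))
E
python3 go.py 400 -30 170 90
```

```text
scene [ 521.9 -311.8] [-0.4 -0.7  0.4  0.6] in rack -3.1 -2.5
top [ 519.9 -313.6] [-0.3 -0.1  0.3  0.1] in rack 1.5 -0.3
t 22.9 eef [ 290.1 -259.    70. ] F [ 0.1 -0.1 -2.1] T [-0.03  0.12  0.05] open 20.9 j [-0.86 -0.33  2.22 -0.    1.25 -2.21]
trans [0.2477, -0.1002, -0.0559] rot [-0.02, -12.9, -0.04] rows>= 6.5
```

```bash
python3 go.py 640 43.1 110 97.7
```

```text
t 22.9 eef [ 290.1 -259.    70. ] F [ 0.1 -0.1 -2.1] T [-0.03  0.12  0.05] open 20.9 j [-0.86 -0.33  2.22 -0.    1.25 -2.21]
trans [0.3726, -0.0404, -0.2736] rot [-0.02, -20.6, -0.04] rows>= 11.1
```

Call:
send_rows --jaw '[0.0,0.0,0.0,0.0,0.0,0.0,0.0,0.0,0.0,0.0]' --translation '[[0,-0.015,0.001],[0,-0.04,0.001],[0,-0.065,0.0],[0.015,-0.085,-0.005],[0.04,-0.095,-0.022],[0.068,-0.1,-0.045],[0.1,-0.1,-0.068],[0.132,-0.1,-0.092],[0.164,-0.1,-0.116],[0.196,-0.1,-0.14]]' --delta_rot '[[0,0,0],[0,0,0],[0,0,0],[0,0,0],[0,-2,0],[0,-5,0],[0,-8,0],[0,-11,0],[0,-14,0],[0,-17,0]]'

```text
clock: 23.73
eef_pos: [473.5, -97.6, 170.3]
tcp_rot: [0.481, 0.518, -0.518, -0.48]
force: [0.3, -2.1, -1.3]
opening: 21.0
```

```bash
python3 go.py 640 43.1 110 97.7
```

```text
t 23.73 eef [473.5 -97.6 170.3] F [ 0.3 -2.1 -1.3] T [-0.07  0.06  0.02] open 21.0 j [-0.31 -0.15  1.88 -0.    1.41 -1.95]
trans [0.1279, 0.0604, -0.1766] rot [0.06, -3.4, -0.06] rows>= 5.4
```

Call:
send_rows --jaw '[0.0,0.0,0.0,0.0,0.0,0.0,0.0,0.0,0.0,0.0]' --translation '[[0.023,0.008,-0.032],[0.046,0.016,-0.064],[0.069,0.024,-0.095],[0.09,0.034,-0.124],[0.108,0.044,-0.149],[0.12,0.053,-0.166],[0.127,0.059,-0.176],[0.127,0.06,-0.176],[0.127,0.06,-0.176],[0.127,0.06,-0.176]]' --delta_rot '[[0,-3,0],[0,-3.4,0],[0,-3.4,0],[0,-3.4,0],[0,-3.4,0],[0,-3.4,0],[0,-3.4,0],[0,-3.4,0],[0,-3.4,0],[0,-3.4,0]]'

```text
clock: 24.57
eef_pos: [637.6, 39.6, 109.9]
tcp_rot: [-0.466, -0.532, 0.532, 0.466]
force: [0.7, -0.2, -0.9]
opening: 20.7
```

```bash
python3 go.py 636 45 40 97.7; python3 - <<'E'
from bench import *
import cv2
a=camera("scene")[:,:,::-1]
cv2.imwrite("pics/s19.png",cv2.resize(a[180:360,220:400],None,fx=3.3,fy=3.3,interpolation=cv2.INTER_CUBIC))
E
```

```text
t 24.57 eef [637.6  39.6 109.9] F [ 0.7 -0.2 -0.9] T [-0.01  0.09 -0.03] open 20.7 j [-0.02  0.32  1.5  -0.    1.33 -1.72]
trans [0.0056, 0.0699, 0.0009] rot [-0.04, -0.15, -0.04] rows>= 1.7
```

View pics/s19.png

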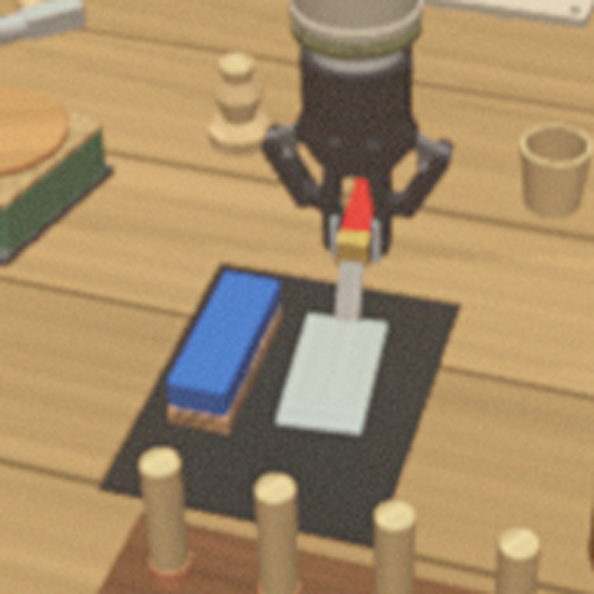

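Call:
send_rows --jaw '[0.0,0.0,0.0,0.0,0.0,0.0,0.0,0.0]' --translation '[[0.002,0.015,0.001],[0.004,0.035,0.001],[0.005,0.053,0.001],[0.005,0.066,0.001],[0.005,0.073,0.001],[0.005,0.077,0.001],[0.005,0.079,0.001],[0.005,0.08,0.001]]' --delta_rot '[[0,0,0],[0,0,0],[0,0,0],[0,0,0],[0,0,0],[0,0,0],[0,0,0],[0,0,0]]'

```text
clock: 25.28
eef_pos: [636.9, 44.6, 30.7]
tcp_rot: [0.466, 0.532, -0.532, -0.466]
force: [-0.2, -0.5, -2.2]
opening: 21.3
```

```bash
python3 go.py 636 45 30 97.7
```

```text
t 25.28 eef [636.9  44.6  30.7] F [-0.2 -0.5 -2.2] T [-0.03  0.05  0.01] open 21.3 j [-0.01  0.4   1.55 -0.    1.19 -1.71]
trans [0.0006, 0.0007, 0.0008] rot [0.05, -0.16, -0.04] rows>= 0.0
```

Down 1 mm more, then release.

Call:
send_rows --jaw '[0.0,0.0,0.03,0.05,0.085,0.085,0.085,0.085,0.085]' --translation '[[0,0.0008,0],[0,0.001,0],[0,0.001,0],[0,0.001,0],[0,0.001,0],[0,0.001,0],[0,0.001,0],[0,0.001,0],[0,0.001,0]]' --delta_rot '[[0,0,0],[0,0,0],[0,0,0],[0,0,0],[0,0,0],[0,0,0],[0,0,0],[0,0,0],[0,0,0]]'

```text
clock: 26.03
eef_pos: [636.3, 44.8, 28.9]
tcp_rot: [-0.466, -0.532, 0.532, 0.466]
force: [0.3, -0.2, 0.2]
opening: 85.4
```

Call:
send_rows --jaw '[0.085,0.085,0.085,0.085,0.085,0.085,0.085,0.085,0.085,0.085]' --translation '[[0,-0.01,0],[0,-0.03,0],[0,-0.06,0],[0,-0.1,0],[0,-0.14,0.0],[0,-0.17,0.02],[0,-0.18,0.05],[0,-0.18,0.09],[0,-0.18,0.13],[0,-0.18,0.15]]' --delta_rot '[[0,0,0],[0,0,0],[0,0,0],[0,0,0],[0,0,0],[0,0,0],[0,0,0],[0,0,0],[0,0,0],[0,0,0]]'

```text
clock: 26.87
eef_pos: [484.4, 25.0, 209.5]
tcp_rot: [-0.466, -0.532, 0.532, 0.466]
force: [-0.8, 0.3, -0.1]
opening: 84.8
```

Call:
send_rows --jaw '[0.085,0.085,0.085]' --translation '[[0,0,0],[0,0,0],[0,0,0]]' --delta_rot '[[0,0,0],[0,0,0],[0,0,0]]'

```text
clock: 27.12
eef_pos: [488.5, 25.2, 210.0]
tcp_rot: [0.467, 0.532, -0.532, -0.465]
force: [0.2, 0.1, 0.4]
opening: 84.5
```

```bash
python3 - <<'E'
from bench import *
import cv2,numpy as np
s=sense();print(s["clock"],s["eef_pos"],s["force"])
for n in("scene","top"):
    cv2.imwrite(f"pics/{n}20.png",camera(n)[:,:,::-1])
E
```

```text
27.1167 [488.48762076  25.15839495 209.97881302] [0.18885153 0.0733262  0.40567246]
```

View pics/scene20.png

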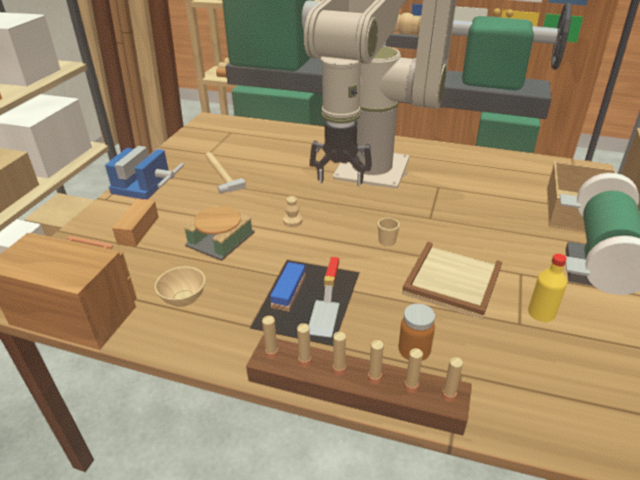

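View pics/top20.png

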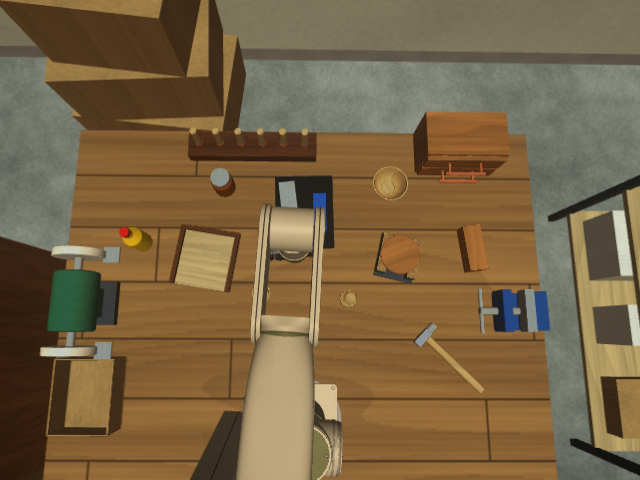

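```bash
python3 - <<'E'
import cv2
a=cv2.imread("pics/scene20.png");cv2.imwrite("pics/s20.png",cv2.resize(a[190:350,175:375],None,fx=4,fy=3.7,interpolation=cv2.INTER_CUBIC))
E
```

```text
(no output)
```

View pics/s20.png

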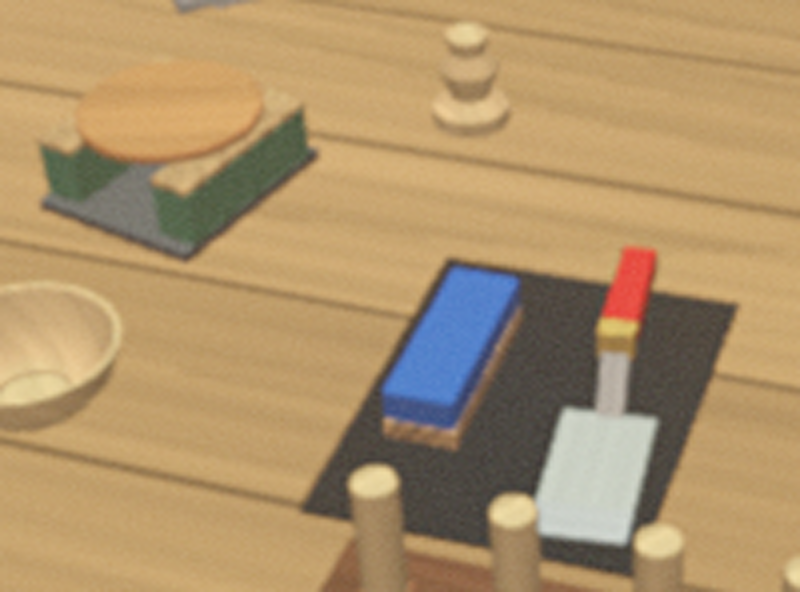

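Disc centred on the rack, block and spatula flat on the mat, arm clear: handing in.

```bash
python3 -c "
from bench import *
print(close_job())"
```

```text
the job is handed in; nothing more can be done
None
```

I carried out the whole job and handed it in at about 27 s of the 72 s allowed. `close_job()` reported no verdict, so whether it passed rests on my own checks.

**What was done:** I cleared the sanding block onto the free half of the mat. With the spatula I pushed the disc against the far lip, slid the blade under it and carried it to the rack. There I lowered the blade between the rails, drew it out backwards, and laid the spatula back on the mat.

**Last checks:**
- **Disc:** it lies across both rails. In the rack's frame, the top camera puts its centre at x +1.5, y -0.3 mm and the scene camera at x -3.1, y -2.5 mm. The limits are 30 mm along and 15 mm across.
- **Spatula and block:** both look flat and within the mat in the final pictures, but I did not refit their poses.
- **Bystanders and gripper:** the bystanders show no visible shift. The gripper stands clear with near-zero force.

**Disagreements:**
- The two cameras differed by up to about 7 mm on where the rack, board and block are. I used averages and relative measurements within each picture.
- One later fit of the rack's angle, from only part of its corners, gave about -0.19 rad against -0.224 rad. I checked -0.224 rad by overlaying it on the pictures and used that.
- A contact of about 8 N showed briefly while gripping the block, probably a fingertip touching the rack.

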